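# Load the lunch warmer and click its selector to the number of tins

## Robot

A 6-joint arm with a two-finger parallel gripper is mounted at the origin on the work surface. World frame = base frame: x ahead of the robot, y to its left, z up, the work surface at z = 0. Lengths are in mm, angles in rad, forces in N, time in s.
With the tool pointing down it reaches from about 350 to 1000 mm from the base axis. Payload 7.1 kg.
Tool frame: the origin (TCP) lies at the very end of the fingers, on their centre line; the grasp point (between the pads) lies ctrl.pinch_z behind it (ctrl.pinch_z is the distance from the TCP to the grasp point, in mm); z points along the fingers, y is the line along which they close (so a half turn about z gives the same grasp; the last joint's range is limited). The gripper opens to 85 mm and grips with 20 to 120 N. Pads are 22 mm wide; open, the fingers measure 114 mm over their backs; the gripper's body (76 mm by 85 mm) begins 54 mm behind the grasp point. The pads swing forward as they close: fully open they stand 13 mm farther back than shut.
Start: joints at [-1.156, 0.423, 1.63, -0, 1.089, -0.019], TCP at [262.716, -567.085, 231.319] pointing down, gripper open.
Joint ranges: [-3, 3], [-0.9, 2.11], [0.09, 2.58], [-1.31, 4.45], [0.11, 2.69], [-2.54, 2.54]. Speed limits (rad/s): [2.39, 2.39, 3.01, 3.14, 3.14, 3.14].

## Interface

Orientations are given as a 3x3 rotation matrix whose columns are the frame's x, y, z axes.
In Python, from rig import telemetry, read_camera, camera_info, ticket, nets, ctrl gives the robot as it stands. The module is installed in compiled form; this text tells all that it offers.
- The arm moves only by the tool servo_tool, never from a script. Its argument "targets" is a list of rows, each an object of numbers: "grip": the finger opening in m, from 0 to 0.0854; "tx", "ty", "tz": the shift along the world's x, y, z in m; "spin": the turn about the world's z in rad. A call has exactly 5 rows; each row shifts and turns the commanded pose from where the row before left it; what a row does not reach is not made up. A row lasts 1/10 s, in which the tool goes at most 50 mm and 8.59 degrees, less where a joint would pass 70% of its speed; a pose out of reach is approached as far as the arm can. A call with a gripper value outside its range is refused whole. The fingers move at their own pace and stop on an object; "force" is the grip in N (left out, the last holds). Time passes only in rows, so rows that do not move let the fingers close, or fill a call up. It gives the time, the measured TCP pose, the force, the opening and the grip force at its end, in the units of the state.
- telemetry.get_state(): the state, without advancing time (a new reading comes with each control period).
- read_camera(name): name is "scene" or "top"; returns the picture (400x640x3 uint8, blue, green, red); there is no depth.
- camera_info(name): a dict with "intrinsics" (3x3 intrinsics, pixels), "eye" and "orientation" of the camera in the world. Camera axes: x right, y down, z forward; pixel columns grow to the right and rows downward; lengths in mm; the calibration is good to about 2 mm. A picture is of the moment at which its call begins. camera_info takes no time and is no camera call.
- ticket.sign_off(): hands the job in; it is judged then, once.
Trained networks look in the newest picture that a camera, given by its name, has taken for a name from the list of things; names that differ only in an ending like _2 or _b are one class to them, and where a whole thing is asked for, a point or a joint stands for the part that bears it (a point fixed in the world has none). Each returns a list of dicts, best first, with "p" (0 to 1); they miss things now and then, are a little off and sometimes report something else, mostly with a low value. They report only what shows in the picture. A call takes as long as a camera call.
- nets.find_in(camera, query): "xyz" ([x, y, z] in mm, in world coordinates, good to about 4 mm: the middle of the surface that is visible of it).
- nets.pinpoint(camera, query): "xyz" ([x, y, z] in mm, in world coordinates, good to about 4 mm: a listed point, or the origin of a listed thing).
The state is a dict: "time_s": time; "joint_pos": joint angles; "joint_velocities": joint speeds; "joint_torque": joint torques, N m; "tool_pos": TCP position; "tcp_rot": TCP orientation; "ft_force": force on the tool from outside, world axes, zero at the start; "wrist_torque": the same for the moment, N m; "grip_width": finger opening in mm; "finger_force": force on a finger pad.
Only numpy, scipy, OpenCV 4.12 (cv2) and the standard library are available. Lean on these libraries where they do the work, as an engineer would, in place of code of your own. Each camera call takes 0.05 s, during which the arm holds its last target. There are 200 camera calls.

## Task

Swing the lunch warmer's top door open by its handle until it stands up, set every round snack tin flat on the chest floor side by side, and shut the door again. Then turn the load selector so that its pointer stands one click past the off mark for each tin loaded (three tins: third click), and let go. Leave everything else on the shelf where it is.

Things in the scene. Friction and masses are not known exactly. Their poses are not given: they have to be found in the camera images.
- warmer: Electric lunch warmer, fixed to the shelf: a white open-topped chest 182 (x) by 262 (y) mm, rim 85 mm high, walls 6 mm, with a lower control wing 120 mm wide and 55 mm high against its right (-y) side. Origin: under the centre of the chest, on the shelf; x points from its front to its hinge side, y to its left, z up. It stands somewhat turned.
- chest_floor (a point): Centre of the chest's inner floor, 30 mm above the shelf; axes as the warmer's. The floor is 170 (x) by 250 (y) mm, flat, and 55 mm below the rim: room for six tins in two rows (x = -50 and +16 mm, y = -72, 0, +72 mm).
- door (a joint): Angle of the warmer's top door, rad: 0 shut flat on the rim, grows as it swings up and back, 1.57 upright, stop at 1.8. A stiff hinge: it stays where it is left (about 1 to 4 N at the handle). It may start slightly ajar. The door is a slab 186 by 262 by 12 mm.
- door_hinge (a point): Hinge axis of the door: along the warmer's y, at the chest's rear rim (91 mm behind its centre, 86 mm above the shelf). This point is at the middle; axes as the warmer's.
- door_bar (a point): Middle of the door's handle, a round steel bar 12 mm thick and 110 mm long along the warmer's y, held 45 mm in front of the door's front edge by a rod at either end. With the door shut it is 231 mm in front of the hinge axis and 6 mm above it; it turns about the hinge with the door and is free to turn in the grip.
- dial (a joint): Angle of the load selector, rad, growing clockwise seen from above: 0 at the off mark, one click (detent) every 0.5236 rad (30 degrees), settings 0 to 6, stops just beyond. It snaps to the nearest click when let go; a click takes about 0.07 N m. It starts on setting 0, 1 or 2.
- dial_grip (a point): Middle of the selector's grip, on its upright axis 76 mm above the shelf, over the control wing: a grey bar 44 mm long, 11 mm thick and 22 mm tall (top 87 mm above the shelf) on a disc 48 mm across whose top is 65 mm above the shelf. A white line on top of the bar marks the pointer end. At 0 the pointer end points to the warmer's +y, at the long off mark; six short black tick marks follow it clockwise round the dial, one for each setting.
- tin1: Closed round aluminium snack tin, 44 mm across and 36 mm high, about 90 g. Origin: centre of its underside, z along its axis.
- tin1_center (a point): Centre of tin1, 18 mm above its underside.
- tin2: Closed round aluminium snack tin, 44 mm across and 36 mm high, about 90 g. Origin: centre of its underside, z along its axis.
- tin2_center (a point): Centre of tin2, 18 mm above its underside.
- tin3: Closed round aluminium snack tin, 44 mm across and 36 mm high, about 90 g. Origin: centre of its underside, z along its axis. May be absent.
- tin3_center (a point): Centre of tin3, 18 mm above its underside.
- tin4: Closed round aluminium snack tin, 44 mm across and 36 mm high, about 90 g. Origin: centre of its underside, z along its axis. May be absent.
- tin4_center (a point): Centre of tin4, 18 mm above its underside.
- tin5: Closed round aluminium snack tin, 44 mm across and 36 mm high, about 90 g. Origin: centre of its underside, z along its axis. May be absent.
- tin5_center (a point): Centre of tin5, 18 mm above its underside.
- egg_cup: White ceramic egg cup, 46 mm across, 52 mm high; not a tin, leave it. Origin: centre of its underside.
- saucer: White ceramic saucer, 130 mm across, 18 mm high. Origin: centre of its underside.
- teaspoon: Steel teaspoon lying flat, 140 mm long along its x. Origin: under its middle.
- bottle: Green glass bottle with a cork, 66 mm across, 203 mm high. Origin: centre of its underside.
- lunch_box: Pink lunch box, shut, 124 by 184 by 65 mm. Origin: centre of its underside.
- mug: Blue mug, 80 mm across, 90 mm high. Origin: centre of its underside.
- jam_jar: Jam jar, 68 mm across, 90 mm high. Origin: centre of its underside.

How it is judged:
By the outcome, as a careful person would: the job done as asked, in the order asked, and still so for the second after the job is handed in, with the robot touching nothing.
Of tin3, tin4, tin5 only 1 to 3 are there at a start; the rules pass over those that are not, and their reading is None.
At some moment in a run one of tin1, tin2, tin3, tin4, tin5 may be knocked a few centimetres aside while the robot is not near it.
Once in a run the grip may slacken for a moment while it holds something.
It also fails if it takes over 210 s, if anything falls off the work surface, if the arm or the gripper's body presses on something with over 40 N, if the wrist force passes 120 N, or if a joint passes its speed limit or range.

## Working session

There is one attempt and no reset: what is moved stays moved. The work goes in short steps, Python scripts to look and compute and a tool call to move; the robot and the scene stay as the last step left them, time stands still between calls to the robot, and variables do not carry over. Pictures are saved under pics/ and viewed, at most 14 in all, crops included, and the job is handed in when it is done.

Besides the shell and the picture viewer there is one more tool, called after ">>>" by a JSON object that holds its "method" and its "body", one argument or row to a line. servo_tool: Moves the arm, as the interface text tells. Its arguments: {"type":"object","properties":{"targets":{"type":"array","items":{"type":"object","properties":{"grip":{"type":"number"},"tx":{"type":"number"},"ty":{"type":"number"},"tz":{"type":"number"},"spin":{"type":"number"}}}},"force":{"type":"number"}},"required":["targets"]}

```bash
mkdir -p pics; ls
cat > h.py <<'E'
from rig import telemetry, read_camera, camera_info, ticket, nets, ctrl
import numpy as np, cv2
def cam(n):
    c=camera_info(n); return np.array(c["intrinsics"]),np.array(c["eye"]),np.array(c["orientation"])
def ray(n,uv,z):
    K,e,R=cam(n); d=R@np.linalg.inv(K)@np.array([uv[0],uv[1],1.0]); return e+d*(z-e[2])/d[2]
def proj(n,p):
    K,e,R=cam(n); q=K@(R.T@(np.array(p,float)-e)); return q[:2]/q[2]
def save(n,f,box=None,s=1):
    im=read_camera(n)
    if box: im=im[box[1]:box[3],box[0]:box[2]]
    if s!=1: im=cv2.resize(im,None,fx=s,fy=s,interpolation=cv2.INTER_CUBIC)
    cv2.imwrite("pics/"+f,im); return im
def pp(cn,qs):
    for q in qs:
        r=nets.pinpoint(cn,q); print(cn,q,[(np.round(d["xyz"]).astype(int).tolist(),round(d["p"],2)) for d in r[:6]])
E
python3 - <<'E'
from h import *
for n in("scene","top"): save(n,n+"0.png"); print(n,np.round(cam(n)[1]),np.round(cam(n)[2],2).tolist(),cam(n)[0].tolist())
print(ctrl.pinch_z)
for n in("top","scene"): pp(n,["warmer","door_bar","door_hinge","dial_grip","tin1_center","egg_cup","chest_floor"])
print(telemetry.get_state())
E
```

```text
pics
scene [1314. -149. 1263.] [[0.15, 0.84, -0.52], [0.99, -0.13, 0.08], [0.0, -0.53, -0.85]] [[468.8116662041232, 0.0, 321.80005143630285], [0.0, 468.8116662041232, 193.90417231752633], [0.0, 0.0, 1.0]]
top [ 336.   -9. 1551.] [[0.03, -0.99, 0.17], [-1.0, -0.03, 0.0], [0.0, -0.17, -0.99]] [[428.7319720538309, 0.0, 318.6583067157582], [0.0, 428.7319720538309, 200.08411143064092], [0.0, 0.0, 1.0]]
18.700000000000003
top warmer [([587, 201, -2], 0.6)]
top door_bar [([444, 224, 93], 0.81), ([455, -221, 23], 0.38)]
top door_hinge [([672, 188, 87], 0.68)]
top dial_grip []
top tin1_center [([704, -385, -1], 0.63), ([454, -218, 22], 0.44)]
top egg_cup [([459, -395, -2], 0.66)]
top chest_floor [([791, 179, 5], 0.26)]
scene warmer [([582, 198, 3], 0.58), ([453, -305, 22], 0.45), ([452, -220, -4], 0.16)]
scene door_bar [([443, 217, 97], 0.7), ([668, 186, 84], 0.39)]
scene door_hinge [([669, 187, 84], 0.56), ([557, -390, -3], 0.49)]
scene dial_grip [([562, -392, 17], 0.66)]
scene tin1_center [([454, -219, 15], 0.65)]
scene egg_cup [([450, -393, 3], 0.57)]
scene chest_floor [([691, -209, -2], 0.42)]
{'time_s': 0.8, 'joint_pos': array([-1.15600179e+00,  4.23071253e-01,  1.62989742e+00,  8.09532212e-06,
        1.08858984e+00, -1.90014789e-02]), 'joint_velocities': array([-0.00118288,  0.00050159, -0.00078697,  0.00107906, -0.00058708,
       -0.00068899]), 'joint_torque': array([ 1.20155259e-03, -5.57273519e+01, -2.82131517e+01,  4.88872388e-05,
        4.46843515e-04, -3.28586864e-06]), 'tool_pos': array([ 262.71966084, -567.09074353,  231.33803916]), 'tcp_rot': array([[ 9.07378332e-01,  4.20314836e-01,  2.03233614e-05],
       [ 4.20314837e-01, -9.07378332e-01, -2.83563900e-05],
       [ 6.52236634e-06,  3.42721842e-05, -9.99999999e-01]]), 'ft_force': array([-0.23509427,  0.43743688,  0.08635482]), 'wrist_torque': array([ 0.02945973, -0.00148676, -0.0175615 ]), 'finger_force': 0.0, 'grip_width': 85.44705519260754}
```

View pics/top0.png

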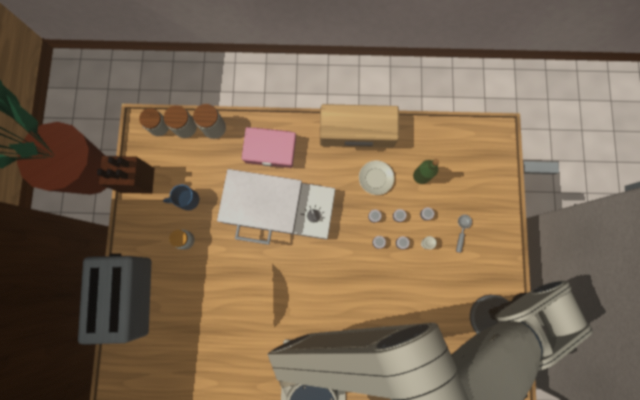

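View pics/scene0.png

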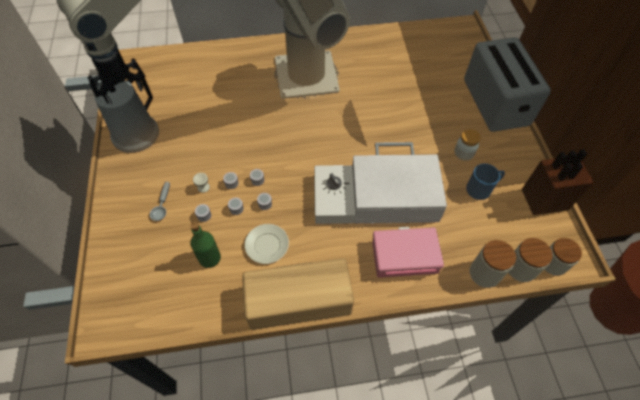

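The top view shows five tins: (375,216), (400,215), (428,213), (379,242) and (403,242). The egg cup is at (430,242), the warmer around (275,205), the handle at (253,237) and the dial at (314,214). The scene view agrees. I'll refine these next.

Run:
```python
from h import *
a=save("top","wt.png",(210,160,345,250),5.9)
b=save("scene","ws.png",(300,135,450,230),5.3)
for n in("top","scene"):
    pp(n,["tin1","door_bar","door_hinge","warmer","dial"])
    print([(np.round(d["xyz"]).astype(int).tolist(),round(d["p"],2)) for d in nets.find_in(n,"tin1")[:8]])
for uv in[(375,216),(400,215),(428,213),(379,242),(403,242),(430,242)]: print(uv,np.round(ray("top",uv,30)))
for uv in[(231,179),(257,176),(203,212),(235,205),(264,200),(201,182)]: print(uv,np.round(ray("scene",uv,30)))
```

```text
top tin1 [([449, -303, -5], 0.59), ([545, -204, 5], 0.55), ([561, -391, 0], 0.52), ([548, -295, 1], 0.47), ([450, -221, 0], 0.45)]
top door_bar [([443, 224, 92], 0.61)]
top door_hinge [([670, 189, 88], 0.91), ([453, -221, 23], 0.44)]
top warmer [([584, 203, 0], 0.81), ([450, -306, -2], 0.55), ([544, -204, 0], 0.43)]Traceback (most recent call last):
  File "<stdin>", line 5, in <module>
  File "h.py", line 16, in pp
    r=nets.pinpoint(cn,q); print(cn,q,[(np.round(d["xyz"]).astype(int).tolist(),round(d["p"],2)) for d in r[:6]])
ValueError: it knows: bottle, chest_floor, dial_grip, door_bar, door_hinge, egg_cup, jam_jar, lunch_box, mug, saucer, teaspoon, tin, tin1_center, tin2_center, tin3_center, tin4_center, tin5_center, warmer
```

View pics/wt.png

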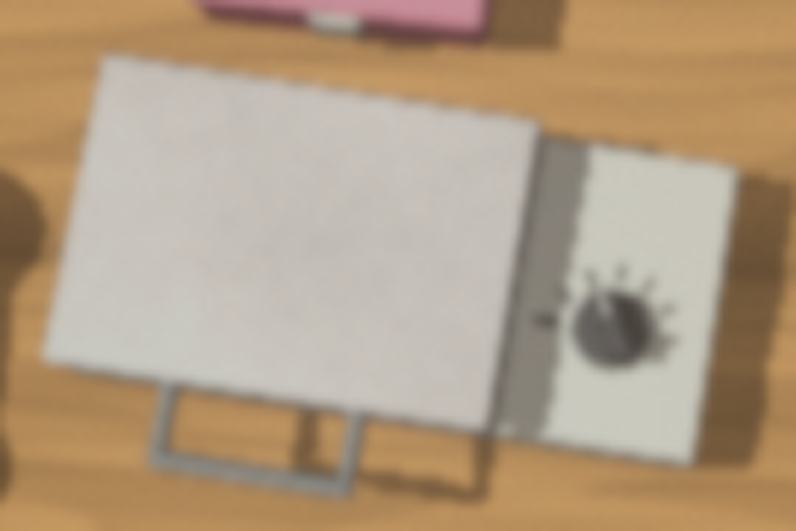

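View pics/ws.png

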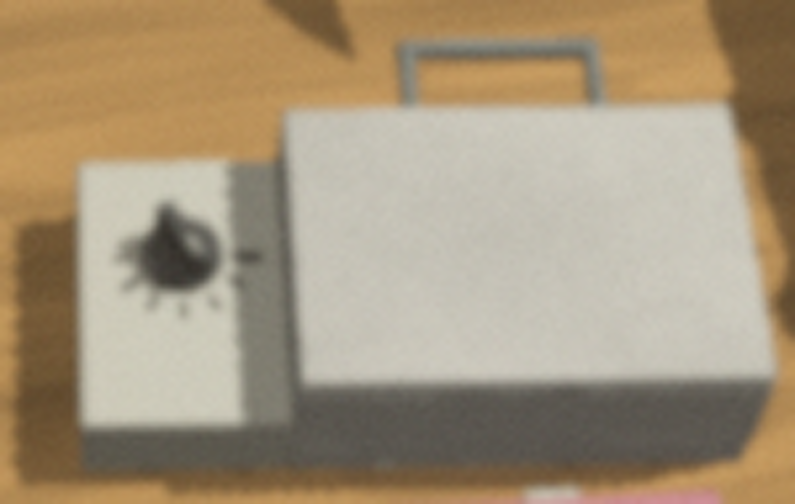

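The dial's white line points at tick 2. The centre is at crop (612,328), the off mark at (545,320), and the ticks run clockwise. The door is shut, with corners at crop (105,55), (540,122), (490,430) and (43,360).

Run:
```python
from h import *
T=lambda u,v:(u/5.9+210,v/5.9+160); S=lambda u,v:(u/5.3+300,v/5.3+135)
for z in(98,):
  C=[ray("top",T(*p),z)[:2] for p in[(105,55),(540,122),(490,430),(43,360)]]; print("top corners HL,HR,FR,FL",np.round(C))
  D=[ray("scene",S(*p),z)[:2] for p in[(771,380),(302,387),(287,108),(730,103)]]; print("scene",np.round(D))
for n,L in(("top",[T(152,463),T(347,492)]),("scene",[S(597,48),S(405,48)])): print("bar",n,[np.round(ray(n,p,94)[:2]) for p in L])
print("dial",ray("top",T(612,328),72),ray("scene",S(175,245),72))
for n in("top","scene"):
  for q in ("tin","dial_grip","door_bar","door_hinge","warmer","egg_cup"): pp(n,[q])
for uv in[(375,216),(400,215),(428,213),(379,242),(403,242),(430,242)]: print(uv,np.round(ray("top",uv,30)))
for uv in[(231,179),(257,176),(203,212),(235,205),(264,200),(201,182)]: print(uv,np.round(ray("scene",uv,30)))
for C in (C,D):
  C=np.array(C); yv=C[0]+C[3]-C[1]-C[2]; print("yaw",np.degrees(np.arctan2(-yv[0],yv[1])),"len",np.linalg.norm(yv)/2,np.linalg.norm((C[0]+C[1]-C[2]-C[3])/2),"hinge mid",(C[0]+C[1])/2)
```

```text
top corners HL,HR,FR,FL [[685. 315.]
 [651.  57.]
 [470.  80.]
 [503. 340.]]
scene [[693. 313.]
 [659.  60.]
 [473.  87.]
 [508. 344.]]
bar top [array([446., 274.]), array([432., 161.])]
bar scene [array([454., 279.]), array([437., 166.])]
dial [533.93367467  12.2172423   72.        ] [540.73500728  10.45987161  72.        ]
top tin [([449, -303, -5], 0.59), ([545, -204, 5], 0.55), ([561, -391, 0], 0.52), ([548, -295, 1], 0.47), ([450, -221, 0], 0.45)]
top dial_grip [([534, 17, 76], 0.72)]
top door_bar [([443, 224, 92], 0.61)]
top door_hinge [([670, 189, 88], 0.91), ([453, -221, 23], 0.44)]
top warmer [([584, 203, 0], 0.81), ([450, -306, -2], 0.55), ([544, -204, 0], 0.43)]
top egg_cup [([458, -396, -1], 0.66)]
scene tin [([454, -220, -1], 0.68), ([558, -392, 0], 0.59), ([548, -296, 1], 0.55), ([543, -204, -1], 0.54), ([457, -307, -2], 0.45)]
scene dial_grip [([536, 16, 74], 0.55)]
scene door_bar [([444, 218, 96], 0.63), ([454, -308, 2], 0.57), ([549, -291, 20], 0.52)]
scene door_hinge [([668, 189, 85], 0.67)]
scene warmer [([582, 196, 4], 0.7)]
scene egg_cup [([456, -394, 1], 0.77)]
(375, 216) [ 544. -206.   30.]
(400, 215) [ 550. -296.   30.]
(428, 213) [ 559. -396.   30.]
(379, 242) [ 451. -221.   30.]
(403, 242) [ 453. -306.   30.]
(430, 242) [ 456. -401.   30.]
(231, 179) [ 457. -301.   30.]
(257, 176) [ 458. -219.   30.]
(203, 212) [ 565. -391.   30.]
(235, 205) [ 554. -294.   30.]
(264, 200) [ 550. -205.   30.]
(201, 182) [ 454. -395.   30.]
yaw -7.460687285442226 len 260.95812579151465 183.32611631514155 hinge mid [668.25116932 186.3721929 ]
yaw -7.715951173391083 len 257.30201572029074 187.77749618400733 hinge mid [676.03799602 186.5043346 ]
```

>>> {"method": "servo_tool", "body": {
  "targets": [
    {"grip": 0.035,"tx": 0.018,"ty": 0.0393,"spin": 0.1005},
    {"grip": 0.035,"tx": 0.018,"ty": 0.0393,"spin": 0.1005},
    {"grip": 0.035,"tx": 0.018,"ty": 0.0393,"spin": 0.1005},
    {"grip": 0.035,"tx": 0.018,"ty": 0.0393,"spin": 0.1005},
    {"grip": 0.035,"tx": 0.018,"ty": 0.0393,"spin": 0.1005}
  ],
  "force": 60
}}

```text
$.targets[0]: bad value
```

>>> {"method": "servo_tool", "body": {
  "targets": [
    {"grip": 0.035,"tx": 0.018,"ty": 0.0393,"spin": 0.1005},
    {"grip": 0.035,"tx": 0.018,"ty": 0.0393,"spin": 0.1005},
    {"grip": 0.035,"tx": 0.018,"ty": 0.0393,"spin": 0.1005},
    {"grip": 0.035,"tx": 0.018,"ty": 0.0393,"spin": 0.1005},
    {"grip": 0.035,"tx": 0.018,"ty": 0.0393,"spin": 0.1005}
  ]
}}

```text
$.targets[0]: bad value
```

>>> {"method": "servo_tool", "body": {
  "targets": [
    {"grip": 0.035,"ty": 0.0393},
    {"grip": 0.035,"ty": 0.0393},
    {"grip": 0.035,"ty": 0.0393},
    {"grip": 0.035,"ty": 0.0393},
    {"grip": 0.035,"ty": 0.0393}
  ]
}}

```text
$.targets[0]: bad value
```

>>> {"method": "servo_tool", "body": {
  "targets": [
    {"grip": 0.035,"ty": 0.0393},
    {"grip": 0.035,"ty": 0.0393},
    {"grip": 0.035,"ty": 0.0393},
    {"grip": 0.035,"ty": 0.0393},
    {"grip": 0.035,"ty": 0.0393}
  ]
}}

```text
$.targets[0]: bad value
```

>>> {"method": "servo_tool", "body": {
  "targets": [
    {"grip": 0.035,"tz": -0.03},
    {"grip": 0.035,"tz": -0.03},
    {"grip": 0.035,"tz": -0.03},
    {"grip": 0.035},
    {"grip": 0.035}
  ]
}}

```text
$.targets[0]: bad value
```

Rows probably need every key.

>>> {"method": "servo_tool", "body": {
  "targets": [
    {"grip": 0.035,"tx": 0.018,"ty": 0.0393,"tz": 0,"spin": 0.1005},
    {"grip": 0.035,"tx": 0.018,"ty": 0.0393,"tz": 0,"spin": 0.1005},
    {"grip": 0.035,"tx": 0.018,"ty": 0.0393,"tz": 0,"spin": 0.1005},
    {"grip": 0.035,"tx": 0.018,"ty": 0.0393,"tz": 0,"spin": 0.1005},
    {"grip": 0.035,"tx": 0.018,"ty": 0.0393,"tz": 0,"spin": 0.1005}
  ],
  "force": 60
}}

```text
time_s: 2.2
tool_pos: [353.2, -369.1, 231.5]
tcp_rot: [[0.59, 0.808, 0.0], [0.808, -0.59, -0.0], [-0.0, 0.0, -1.0]]
ft_force: [1.2, -0.1, -0.3]
grip_width: 35.1
finger_force: 0.0
```

>>> {"method": "servo_tool", "body": {
  "targets": [
    {"grip": 0.035,"tx": 0.018,"ty": 0.0393,"tz": 0,"spin": 0.1005},
    {"grip": 0.035,"tx": 0.018,"ty": 0.0393,"tz": 0,"spin": 0.1005},
    {"grip": 0.035,"tx": 0.018,"ty": 0.0393,"tz": 0,"spin": 0.1005},
    {"grip": 0.035,"tx": 0.018,"ty": 0.0393,"tz": 0,"spin": 0.1005},
    {"grip": 0.035,"tx": 0.018,"ty": 0.0393,"tz": 0,"spin": 0.1005}
  ]
}}

```text
time_s: 2.7
tool_pos: [443.3, -172.5, 231.6]
tcp_rot: [[0.128, 0.992, 0.001], [0.992, -0.128, -0.0], [-0.0, 0.001, -1.0]]
ft_force: [0.8, 0.7, 0.2]
grip_width: 34.8
finger_force: 0.0
```

>>> {"method": "servo_tool", "body": {
  "targets": [
    {"grip": 0.035,"tx": 0,"ty": 0.0393,"tz": 0,"spin": 0},
    {"grip": 0.035,"tx": 0,"ty": 0.0393,"tz": 0,"spin": 0},
    {"grip": 0.035,"tx": 0,"ty": 0.0393,"tz": 0,"spin": 0},
    {"grip": 0.035,"tx": 0,"ty": 0.0393,"tz": 0,"spin": 0},
    {"grip": 0.035,"tx": 0,"ty": 0.0393,"tz": 0,"spin": 0}
  ]
}}

```text
time_s: 3.2
tool_pos: [442.6, 24.0, 231.6]
tcp_rot: [[0.132, 0.991, 0.001], [0.991, -0.132, 0.0], [0.0, 0.001, -1.0]]
ft_force: [0.4, -0.1, -0.2]
grip_width: 34.5
finger_force: 0.0
```

>>> {"method": "servo_tool", "body": {
  "targets": [
    {"grip": 0.035,"tx": 0,"ty": 0.0393,"tz": 0,"spin": 0},
    {"grip": 0.035,"tx": 0,"ty": 0.0393,"tz": 0,"spin": 0},
    {"grip": 0.035,"tx": 0,"ty": 0.0393,"tz": 0,"spin": 0},
    {"grip": 0.035,"tx": 0,"ty": 0.0393,"tz": 0,"spin": 0},
    {"grip": 0.035,"tx": 0,"ty": 0.0393,"tz": 0,"spin": 0}
  ]
}}

```text
time_s: 3.7
tool_pos: [442.5, 220.6, 231.5]
tcp_rot: [[0.131, 0.991, 0.0], [0.991, -0.131, 0.0], [0.0, 0.0, -1.0]]
ft_force: [0.9, 0.6, -0.2]
grip_width: 34.6
finger_force: 0.0
```

>>> {"method": "servo_tool", "body": {
  "targets": [
    {"grip": 0.035,"tx": 0,"ty": 0,"tz": -0.03,"spin": 0},
    {"grip": 0.035,"tx": 0,"ty": 0,"tz": -0.03,"spin": 0},
    {"grip": 0.035,"tx": 0,"ty": 0,"tz": -0.03,"spin": 0},
    {"grip": 0.035,"tx": 0,"ty": 0,"tz": 0,"spin": 0},
    {"grip": 0.035,"tx": 0,"ty": 0,"tz": 0,"spin": 0}
  ]
}}

```text
time_s: 4.2
tool_pos: [442.7, 218.9, 141.6]
tcp_rot: [[0.132, 0.991, -0.001], [0.991, -0.132, -0.0], [-0.0, -0.001, -1.0]]
ft_force: [-0.3, -0.2, 0.3]
grip_width: 35.0
finger_force: 0.0
```

Run:
```python
from h import *
a=read_camera("top")[180:270,200:320]; b=read_camera("scene")[95:185,340:460]
cv2.imwrite("pics/bar1.png",np.hstack([cv2.resize(a,(400,300),interpolation=2),cv2.resize(b,(400,300),interpolation=2)]))
s=telemetry.get_state(); print(s["tool_pos"],s["tcp_rot"][:,1],s["joint_pos"])
```

```text
[443.78583605 219.29799936 142.79406948] [ 0.99126677 -0.13185649  0.00201183] [4.34907511e-01 3.66116942e-01 1.97874600e+00 2.13685893e-05
 7.94334721e-01 5.67133112e-01]
```

View pics/bar1.png

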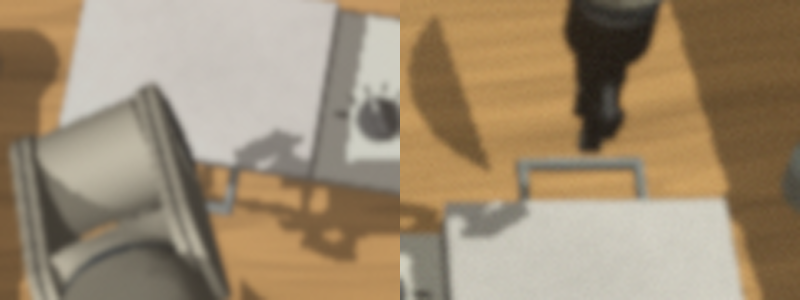

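The fingers (crop 592,150) stand above the handle's middle (582,163), so I'm lowering and gripping.

>>> {"method": "servo_tool", "body": {
  "targets": [
    {"grip": 0.035,"tx": 0,"ty": 0,"tz": -0.02,"spin": 0},
    {"grip": 0.035,"tx": 0,"ty": 0,"tz": -0.02,"spin": 0},
    {"grip": 0.035,"tx": 0,"ty": 0,"tz": -0.015,"spin": 0},
    {"grip": 0.035,"tx": 0,"ty": 0,"tz": -0.015,"spin": 0},
    {"grip": 0.035,"tx": 0,"ty": 0,"tz": 0,"spin": 0}
  ]
}}

```text
time_s: 4.8
tool_pos: [442.8, 218.8, 71.4]
tcp_rot: [[0.132, 0.991, -0.0], [0.991, -0.132, -0.0], [-0.0, -0.0, -1.0]]
ft_force: [-0.1, 0.5, 0.1]
grip_width: 34.5
finger_force: 0.0
```

>>> {"method": "servo_tool", "body": {
  "targets": [
    {"grip": 0.02,"tx": 0,"ty": 0,"tz": 0,"spin": 0},
    {"grip": 0.015,"tx": 0,"ty": 0,"tz": 0,"spin": 0},
    {"grip": 0.01,"tx": 0,"ty": 0,"tz": 0,"spin": 0},
    {"grip": 0.005,"tx": 0,"ty": 0,"tz": 0,"spin": 0},
    {"grip": 0.005,"tx": 0,"ty": 0,"tz": 0,"spin": 0}
  ]
}}

```text
time_s: 5.3
tool_pos: [442.7, 219.3, 71.8]
tcp_rot: [[0.132, 0.991, 0.0], [0.991, -0.132, 0.001], [0.001, 0.0, -1.0]]
ft_force: [-4.2, 4.3, 0.3]
grip_width: 10.3
finger_force: 58.4
```

Run:
```python
import numpy as np
p=np.linspace(.026,1.626,26); x=-.2311*np.cos(p); z=.2311*np.sin(p)
for a,b in zip(np.diff(x),np.diff(z)): print(round(a*.9913,4),round(-a*.1319,4),round(b,4))
```

```text
0.0008 -0.0001 0.0148
0.0018 -0.0002 0.0147
0.0027 -0.0004 0.0145
0.0036 -0.0005 0.0143
0.0045 -0.0006 0.0141
0.0054 -0.0007 0.0137
0.0063 -0.0008 0.0134
0.0071 -0.0009 0.0129
0.0079 -0.0011 0.0124
0.0087 -0.0012 0.0119
0.0094 -0.0013 0.0113
0.0101 -0.0013 0.0107
0.0108 -0.0014 0.01
0.0114 -0.0015 0.0093
0.012 -0.0016 0.0086
0.0125 -0.0017 0.0078
0.0129 -0.0017 0.0069
0.0134 -0.0018 0.0061
0.0137 -0.0018 0.0052
0.014 -0.0019 0.0043
0.0143 -0.0019 0.0034
0.0145 -0.0019 0.0025
0.0146 -0.0019 0.0015
0.0146 -0.0019 0.0006
0.0147 -0.0019 -0.0003
```

>>> {"method": "servo_tool", "body": {
  "targets": [
    {"grip": 0.005,"tx": 0.0008,"ty": -0.0001,"tz": 0.0148,"spin": 0},
    {"grip": 0.005,"tx": 0.0018,"ty": -0.0002,"tz": 0.0147,"spin": 0},
    {"grip": 0.005,"tx": 0.0027,"ty": -0.0004,"tz": 0.0145,"spin": 0},
    {"grip": 0.005,"tx": 0.0036,"ty": -0.0005,"tz": 0.0143,"spin": 0},
    {"grip": 0.005,"tx": 0.0045,"ty": -0.0006,"tz": 0.0141,"spin": 0}
  ]
}}

```text
time_s: 5.8
tool_pos: [456.2, 217.5, 144.2]
tcp_rot: [[0.132, 0.991, 0.0], [0.991, -0.132, 0.001], [0.001, 0.0, -1.0]]
ft_force: [0.1, 4.7, -4.6]
grip_width: 10.2
finger_force: 58.3
```

>>> {"method": "servo_tool", "body": {
  "targets": [
    {"grip": 0.005,"tx": 0.0054,"ty": -0.0007,"tz": 0.0137,"spin": 0},
    {"grip": 0.005,"tx": 0.0063,"ty": -0.0008,"tz": 0.0134,"spin": 0},
    {"grip": 0.005,"tx": 0.0071,"ty": -0.0009,"tz": 0.0129,"spin": 0},
    {"grip": 0.005,"tx": 0.0079,"ty": -0.0011,"tz": 0.0124,"spin": 0},
    {"grip": 0.005,"tx": 0.0087,"ty": -0.0012,"tz": 0.0119,"spin": 0}
  ]
}}

```text
time_s: 6.3
tool_pos: [490.1, 212.9, 208.2]
tcp_rot: [[0.132, 0.991, -0.003], [0.991, -0.132, 0.001], [0.0, -0.004, -1.0]]
ft_force: [-5.3, 6.1, -2.2]
grip_width: 9.8
finger_force: 58.3
```

Run:
```python
from h import *
im=save("scene","open1.png",(280,60,480,210),3.5)
s=telemetry.get_state(); print(s["tool_pos"],s["ft_force"],s["wrist_torque"],s["grip_width"],s["finger_force"]); pp("scene",["door_bar"])
```

```text
[491.74642801 212.78687203 210.15166835] [-7.78847108  2.69230834  6.28188173] [ 0.4676124   1.66068104 -0.08232596] 10.279743942295445 59.30560648441315
scene door_bar [([492, 210, 229], 0.71)]
```

View pics/open1.png

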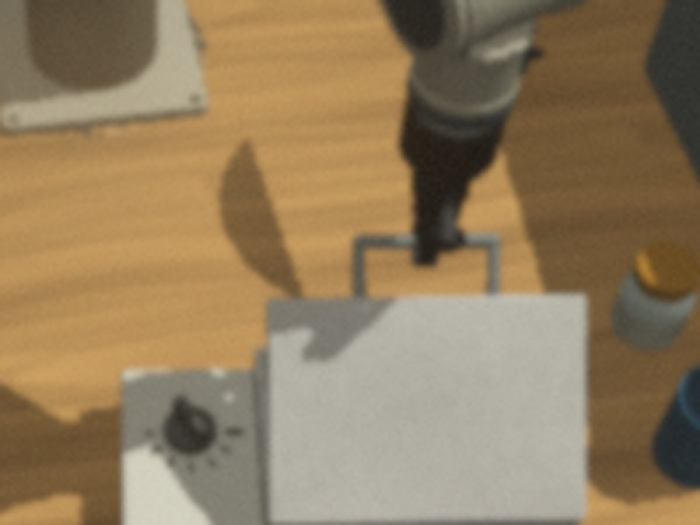

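The door is rising with the bar in the grip (around 425,245), so I'll continue the arc.

>>> {"method": "servo_tool", "body": {
  "targets": [
    {"grip": 0.005,"tx": 0.0094,"ty": -0.0013,"tz": 0.0113,"spin": 0},
    {"grip": 0.005,"tx": 0.0101,"ty": -0.0013,"tz": 0.0107,"spin": 0},
    {"grip": 0.005,"tx": 0.0108,"ty": -0.0014,"tz": 0.01,"spin": 0},
    {"grip": 0.005,"tx": 0.0114,"ty": -0.0015,"tz": 0.0093,"spin": 0},
    {"grip": 0.005,"tx": 0.012,"ty": -0.0016,"tz": 0.0086,"spin": 0}
  ]
}}

```text
time_s: 6.9
tool_pos: [542.0, 206.0, 259.3]
tcp_rot: [[0.132, 0.991, -0.007], [0.991, -0.132, 0.001], [0.0, -0.007, -1.0]]
ft_force: [-16.6, 3.3, 14.7]
grip_width: 9.8
finger_force: 58.5
```

>>> {"method": "servo_tool", "body": {
  "targets": [
    {"grip": 0.005,"tx": 0.0125,"ty": -0.0017,"tz": 0.0078,"spin": 0},
    {"grip": 0.005,"tx": 0.0129,"ty": -0.0017,"tz": 0.0069,"spin": 0},
    {"grip": 0.005,"tx": 0.0134,"ty": -0.0018,"tz": 0.0061,"spin": 0},
    {"grip": 0.005,"tx": 0.0137,"ty": -0.0018,"tz": 0.0052,"spin": 0},
    {"grip": 0.005,"tx": 0.014,"ty": -0.0019,"tz": 0.0043,"spin": 0}
  ]
}}

```text
time_s: 7.4
tool_pos: [611.4, 196.7, 289.8]
tcp_rot: [[0.131, 0.991, -0.001], [0.991, -0.131, 0.001], [0.001, -0.001, -1.0]]
ft_force: [-5.3, 2.8, 4.9]
grip_width: 9.8
finger_force: 62.1
```

>>> {"method": "servo_tool", "body": {
  "targets": [
    {"grip": 0.005,"tx": 0.0143,"ty": -0.0019,"tz": 0.0034,"spin": 0},
    {"grip": 0.005,"tx": 0.0145,"ty": -0.0019,"tz": 0.0025,"spin": 0},
    {"grip": 0.005,"tx": 0.0146,"ty": -0.0019,"tz": 0.0015,"spin": 0},
    {"grip": 0.005,"tx": 0.0146,"ty": -0.0019,"tz": 0.0006,"spin": 0},
    {"grip": 0.005,"tx": 0.0147,"ty": -0.0019,"tz": -0.0003,"spin": 0}
  ]
}}

```text
time_s: 7.9
tool_pos: [685.3, 186.8, 297.3]
tcp_rot: [[0.132, 0.991, 0.002], [0.991, -0.132, 0.0], [0.0, 0.002, -1.0]]
ft_force: [-3.1, 1.4, 2.9]
grip_width: 10.2
finger_force: 62.3
```

>>> {"method": "servo_tool", "body": {
  "targets": [
    {"grip": 0.005,"tx": 0,"ty": 0,"tz": 0,"spin": 0},
    {"grip": 0.005,"tx": 0,"ty": 0,"tz": 0,"spin": 0},
    {"grip": 0.03,"tx": 0,"ty": 0,"tz": 0,"spin": 0},
    {"grip": 0.03,"tx": 0,"ty": 0,"tz": 0,"spin": 0},
    {"grip": 0.03,"tx": 0,"ty": 0,"tz": 0,"spin": 0}
  ]
}}

```text
time_s: 8.4
tool_pos: [683.8, 186.8, 295.5]
tcp_rot: [[0.132, 0.991, -0.001], [0.991, -0.132, -0.0], [-0.001, -0.001, -1.0]]
ft_force: [-0.2, 0.4, -0.4]
grip_width: 29.9
finger_force: 0.0
```

Run:
```python
from h import *
save("scene","open2.png",(280,60,480,210),3.5)
s=telemetry.get_state(); print(s["tool_pos"],s["ft_force"],s["wrist_torque"],s["grip_width"]); pp("scene",["door_bar","chest_floor"]); pp("top",["tin"]) if 0 else None
read_camera("top"); pp("top",["tin","door_bar"])
```

```text
[683.8569578  186.84650529 295.49958739] [ 0.51866155 -0.208153    0.04336664] [-0.01189975 -0.00158871 -0.00131769] 30.022025608221952
scene door_bar [([788, 188, -1], 0.71), ([687, 184, 320], 0.62), ([543, -206, 16], 0.36)]
scene chest_floor []
top tin [([451, -224, -1], 0.72), ([546, -202, 3], 0.64), ([560, -392, 1], 0.52), ([552, -295, 1], 0.51), ([448, -304, -4], 0.5), ([670, 190, 87], 0.29)]
top door_bar []
```

View pics/open2.png

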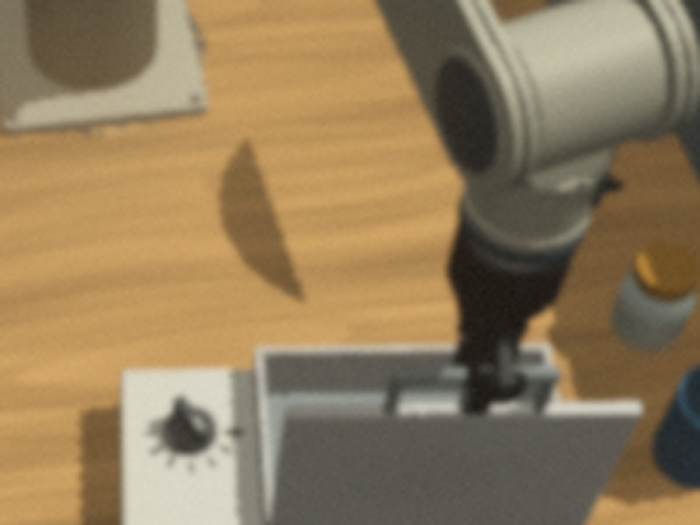

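The door stands up with the bar at about (687,184,320) and is released. Next is the first tin, C.

>>> {"method": "servo_tool", "body": {
  "targets": [
    {"grip": 0.03,"tx": 0,"ty": 0,"tz": 0.025,"spin": 0},
    {"grip": 0.03,"tx": 0,"ty": 0,"tz": 0.025,"spin": 0},
    {"grip": 0.03,"tx": 0,"ty": 0,"tz": 0.025,"spin": 0},
    {"grip": 0.064,"tx": -0.0115,"ty": -0.0326,"tz": -0.02,"spin": 0.1309},
    {"grip": 0.064,"tx": -0.0115,"ty": -0.0326,"tz": -0.02,"spin": 0.1309}
  ]
}}

```text
time_s: 9.2
tool_pos: [662.0, 121.9, 332.2]
tcp_rot: [[-0.136, 0.991, 0.004], [0.991, 0.136, 0.001], [0.0, 0.004, -1.0]]
ft_force: [0.4, 0.2, -0.6]
grip_width: 58.1
finger_force: 0.0
```

>>> {"method": "servo_tool", "body": {
  "targets": [
    {"grip": 0.064,"tx": -0.0115,"ty": -0.0326,"tz": -0.02,"spin": 0.1309},
    {"grip": 0.064,"tx": -0.0115,"ty": -0.0326,"tz": -0.02,"spin": 0.1309},
    {"grip": 0.064,"tx": -0.0115,"ty": -0.0326,"tz": -0.02,"spin": 0.1309},
    {"grip": 0.064,"tx": -0.0115,"ty": -0.0326,"tz": -0.02,"spin": 0.1309},
    {"grip": 0.064,"tx": -0.0115,"ty": -0.0326,"tz": -0.02,"spin": 0.1309}
  ]
}}

```text
time_s: 9.7
tool_pos: [603.4, -42.5, 230.4]
tcp_rot: [[-0.71, 0.704, 0.001], [0.704, 0.71, -0.0], [-0.0, 0.0, -1.0]]
ft_force: [0.6, 0.1, 0.1]
grip_width: 64.1
finger_force: 0.0
```

>>> {"method": "servo_tool", "body": {
  "targets": [
    {"grip": 0.064,"tx": -0.0115,"ty": -0.0326,"tz": -0.02,"spin": 0.1309},
    {"grip": 0.064,"tx": -0.0115,"ty": -0.0326,"tz": -0.02,"spin": 0.1309},
    {"grip": 0.064,"tx": -0.0115,"ty": -0.0326,"tz": -0.02,"spin": 0.1309},
    {"grip": 0.064,"tx": -0.0115,"ty": -0.0326,"tz": -0.02,"spin": 0.1309},
    {"grip": 0.064,"tx": -0.0115,"ty": -0.0326,"tz": -0.02,"spin": 0.1309}
  ]
}}

```text
time_s: 10.2
tool_pos: [546.0, -205.6, 130.4]
tcp_rot: [[-0.992, 0.126, 0.001], [0.126, 0.992, -0.0], [-0.001, -0.0, -1.0]]
ft_force: [0.2, 0.6, -1.1]
grip_width: 63.9
finger_force: 0.0
```

```bash
cat > t.py <<'E'
from h import *
for n in("top","scene"):
    read_camera(n); pp(n,["tin"])
s=telemetry.get_state(); print(np.round(s["tool_pos"],1),"yaw",np.arctan2(s["tcp_rot"][1,1],s["tcp_rot"][0,1]),"w",s["grip_width"],s["finger_force"],s["time_s"])
E
python3 t.py
```

```text
top tin [([558, -391, 4], 0.61), ([446, 472, 0], 0.57), ([689, -216, 1], 0.33)]
scene tin [([558, -392, -2], 0.69), ([543, -204, 1], 0.66), ([454, -222, -1], 0.54), ([456, -307, 0], 0.52), ([550, -298, 0], 0.51)]
[ 546.1 -204.8  130.6] yaw 1.4352672590352924 w 64.30472841286137 0.0 10.4
```

>>> {"method": "servo_tool", "body": {
  "targets": [
    {"grip": 0.064,"tx": 0,"ty": 0,"tz": -0.03,"spin": 0},
    {"grip": 0.064,"tx": 0,"ty": 0,"tz": -0.03,"spin": 0},
    {"grip": 0.064,"tx": 0,"ty": 0,"tz": -0.03,"spin": 0},
    {"grip": 0.064,"tx": 0,"ty": 0,"tz": -0.025,"spin": 0},
    {"grip": 0.064,"tx": 0,"ty": 0,"tz": -0.01,"spin": 0}
  ],
  "force": 40
}}

```text
time_s: 10.9
tool_pos: [546.3, -202.8, 4.6]
tcp_rot: [[-0.991, 0.132, -0.002], [0.132, 0.991, 0.001], [0.002, 0.001, -1.0]]
ft_force: [-0.3, 0.7, -0.8]
grip_width: 63.8
finger_force: 0.0
```

>>> {"method": "servo_tool", "body": {
  "targets": [
    {"grip": 0.045,"tx": 0,"ty": 0,"tz": 0,"spin": 0},
    {"grip": 0.036,"tx": 0,"ty": 0,"tz": 0,"spin": 0},
    {"grip": 0.036,"tx": 0,"ty": 0,"tz": 0,"spin": 0},
    {"grip": 0.036,"tx": 0,"ty": 0,"tz": 0,"spin": 0},
    {"grip": 0.036,"tx": 0,"ty": 0,"tz": 0,"spin": 0}
  ]
}}

```text
time_s: 11.4
tool_pos: [546.9, -204.5, 6.7]
tcp_rot: [[-0.991, 0.132, 0.001], [0.132, 0.991, -0.0], [-0.001, -0.0, -1.0]]
ft_force: [0.6, 0.4, -0.7]
grip_width: 42.5
finger_force: 40.6
```

>>> {"method": "servo_tool", "body": {
  "targets": [
    {"grip": 0.036,"tx": 0,"ty": 0,"tz": 0.02,"spin": 0},
    {"grip": 0.036,"tx": 0,"ty": 0,"tz": 0.035,"spin": 0},
    {"grip": 0.036,"tx": 0,"ty": 0,"tz": 0.035,"spin": 0},
    {"grip": 0.036,"tx": 0,"ty": 0,"tz": 0.035,"spin": 0},
    {"grip": 0.036,"tx": 0,"ty": 0,"tz": 0.03,"spin": 0}
  ]
}}

```text
time_s: 11.9
tool_pos: [546.6, -204.5, 163.1]
tcp_rot: [[-0.991, 0.132, 0.001], [0.132, 0.991, -0.001], [-0.001, -0.0, -1.0]]
ft_force: [-0.3, -0.1, -0.5]
grip_width: 43.2
finger_force: 40.9
```

>>> {"method": "servo_tool", "body": {
  "targets": [
    {"grip": 0.036,"tx": 0.005,"ty": 0.0395,"tz": 0,"spin": 0},
    {"grip": 0.036,"tx": 0.005,"ty": 0.0395,"tz": 0,"spin": 0},
    {"grip": 0.036,"tx": 0.005,"ty": 0.0395,"tz": 0,"spin": 0},
    {"grip": 0.036,"tx": 0.005,"ty": 0.0395,"tz": 0,"spin": 0},
    {"grip": 0.036,"tx": 0.005,"ty": 0.0395,"tz": 0,"spin": 0}
  ]
}}

```text
time_s: 12.4
tool_pos: [571.4, -5.4, 161.4]
tcp_rot: [[-0.991, 0.132, 0.001], [0.132, 0.991, -0.0], [-0.001, 0.0, -1.0]]
ft_force: [-0.2, 0.1, -0.3]
grip_width: 42.8
finger_force: 40.9
```

>>> {"method": "servo_tool", "body": {
  "targets": [
    {"grip": 0.036,"tx": 0.005,"ty": 0.0395,"tz": 0,"spin": 0},
    {"grip": 0.036,"tx": 0.005,"ty": 0.0395,"tz": 0,"spin": 0},
    {"grip": 0.036,"tx": 0.005,"ty": 0.0395,"tz": 0,"spin": 0},
    {"grip": 0.036,"tx": 0.005,"ty": 0.0395,"tz": 0,"spin": 0},
    {"grip": 0.036,"tx": 0.005,"ty": 0.0395,"tz": 0,"spin": 0}
  ]
}}

```text
time_s: 12.9
tool_pos: [596.4, 192.3, 161.3]
tcp_rot: [[-0.991, 0.132, 0.0], [0.132, 0.991, 0.0], [-0.0, 0.0, -1.0]]
ft_force: [0.3, -1.1, -0.6]
grip_width: 43.0
finger_force: 40.9
```

>>> {"method": "servo_tool", "body": {
  "targets": [
    {"grip": 0.036,"tx": 0.005,"ty": 0.0395,"tz": 0,"spin": 0},
    {"grip": 0.036,"tx": 0.005,"ty": 0.0395,"tz": 0,"spin": 0},
    {"grip": 0.036,"tx": 0,"ty": 0,"tz": 0,"spin": 0},
    {"grip": 0.036,"tx": 0,"ty": 0,"tz": 0,"spin": 0},
    {"grip": 0.036,"tx": 0,"ty": 0,"tz": 0,"spin": 0}
  ]
}}

```text
time_s: 13.4
tool_pos: [606.0, 268.7, 160.8]
tcp_rot: [[-0.991, 0.132, -0.001], [0.132, 0.991, -0.001], [0.001, -0.001, -1.0]]
ft_force: [0.1, -0.4, -1.1]
grip_width: 43.1
finger_force: 41.0
```

```bash
python3 t.py
python3 - <<'E'
from h import *
a=read_camera("top")[150:250,200:330]; b=read_camera("scene")[95:220,310:470]
cv2.imwrite("pics/p1.png",np.hstack([cv2.resize(a,(400,308),interpolation=2),cv2.resize(b,(400,308),interpolation=2)]))
E
```

```text
top tin [([450, -309, -2], 0.55), ([551, -295, -2], 0.55), ([560, -391, 4], 0.52), ([451, -222, -3], 0.46)]
scene tin [([561, -391, -1], 0.76), ([551, -298, 0], 0.74), ([605, 268, 155], 0.68), ([457, -307, 0], 0.64), ([450, -221, 4], 0.54)]
[606.5 268.5 161. ] yaw 1.4373198707703223 w 42.80114083341728 41.02636098861694 13.6
```

View pics/p1.png

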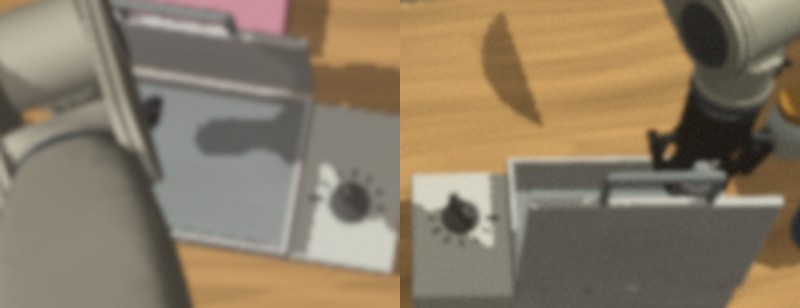

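The tin is held over the slot, and the chest is open and empty with its interior at top crop (215,160). I'm placing this one and moving to the next.

>>> {"method": "servo_tool", "body": {
  "targets": [
    {"grip": 0.036,"tx": 0,"ty": 0,"tz": -0.03,"spin": 0},
    {"grip": 0.036,"tx": 0,"ty": 0,"tz": -0.03,"spin": 0},
    {"grip": 0.036,"tx": 0,"ty": 0,"tz": -0.03,"spin": 0},
    {"grip": 0.036,"tx": 0,"ty": 0,"tz": -0.022,"spin": 0},
    {"grip": 0.036,"tx": 0,"ty": 0,"tz": -0.009,"spin": 0}
  ]
}}

```text
time_s: 14.2
tool_pos: [605.0, 268.7, 37.5]
tcp_rot: [[-0.991, 0.132, -0.003], [0.132, 0.991, -0.001], [0.003, -0.002, -1.0]]
ft_force: [-0.0, -0.4, -0.6]
grip_width: 42.9
finger_force: 41.0
```

>>> {"method": "servo_tool", "body": {
  "targets": [
    {"grip": 0.036,"tx": 0,"ty": 0,"tz": -0.002,"spin": 0},
    {"grip": 0.036,"tx": 0,"ty": 0,"tz": 0,"spin": 0},
    {"grip": 0.048,"tx": 0,"ty": 0,"tz": 0,"spin": 0},
    {"grip": 0.056,"tx": 0,"ty": 0,"tz": 0,"spin": 0},
    {"grip": 0.056,"tx": 0,"ty": 0,"tz": 0,"spin": 0}
  ]
}}

```text
time_s: 14.7
tool_pos: [607.0, 270.0, 39.0]
tcp_rot: [[-0.991, 0.132, 0.002], [0.132, 0.991, 0.001], [-0.001, 0.001, -1.0]]
ft_force: [0.2, 0.5, -0.4]
grip_width: 56.1
finger_force: 0.0
```

>>> {"method": "servo_tool", "body": {
  "targets": [
    {"grip": 0.056,"tx": 0,"ty": 0,"tz": 0.015,"spin": 0},
    {"grip": 0.056,"tx": 0,"ty": 0,"tz": 0.03,"spin": 0},
    {"grip": 0.056,"tx": 0,"ty": 0,"tz": 0.03,"spin": 0},
    {"grip": 0.056,"tx": 0,"ty": 0,"tz": 0.03,"spin": 0},
    {"grip": 0.056,"tx": 0,"ty": 0,"tz": 0.02,"spin": 0}
  ]
}}

```text
time_s: 15.2
tool_pos: [607.4, 270.2, 166.8]
tcp_rot: [[-0.991, 0.132, 0.004], [0.132, 0.991, 0.002], [-0.003, 0.002, -1.0]]
ft_force: [1.2, 0.2, 0.4]
grip_width: 55.9
finger_force: 0.0
```

>>> {"method": "servo_tool", "body": {
  "targets": [
    {"grip": 0.064,"tx": -0.0119,"ty": -0.0377,"tz": 0,"spin": 0},
    {"grip": 0.064,"tx": -0.0119,"ty": -0.0377,"tz": 0,"spin": 0},
    {"grip": 0.064,"tx": -0.0119,"ty": -0.0377,"tz": 0,"spin": 0},
    {"grip": 0.064,"tx": -0.0119,"ty": -0.0377,"tz": 0,"spin": 0},
    {"grip": 0.064,"tx": -0.0119,"ty": -0.0377,"tz": 0,"spin": 0}
  ]
}}

```text
time_s: 15.7
tool_pos: [546.6, 80.0, 164.3]
tcp_rot: [[-0.991, 0.131, 0.002], [0.131, 0.991, 0.0], [-0.002, 0.0, -1.0]]
ft_force: [-0.0, -0.3, -0.3]
grip_width: 63.9
finger_force: 0.0
```

>>> {"method": "servo_tool", "body": {
  "targets": [
    {"grip": 0.064,"tx": -0.0119,"ty": -0.0377,"tz": 0,"spin": 0},
    {"grip": 0.064,"tx": -0.0119,"ty": -0.0377,"tz": 0,"spin": 0},
    {"grip": 0.064,"tx": -0.0119,"ty": -0.0377,"tz": 0,"spin": 0},
    {"grip": 0.064,"tx": -0.0119,"ty": -0.0377,"tz": 0,"spin": 0},
    {"grip": 0.064,"tx": -0.0119,"ty": -0.0377,"tz": 0,"spin": 0}
  ]
}}

```text
time_s: 16.2
tool_pos: [487.2, -108.8, 164.3]
tcp_rot: [[-0.991, 0.131, 0.002], [0.131, 0.991, -0.0], [-0.002, -0.0, -1.0]]
ft_force: [0.8, -1.0, 0.1]
grip_width: 64.2
finger_force: 0.0
```

>>> {"method": "servo_tool", "body": {
  "targets": [
    {"grip": 0.064,"tx": -0.0119,"ty": -0.0377,"tz": 0,"spin": 0},
    {"grip": 0.064,"tx": -0.0119,"ty": -0.0377,"tz": 0,"spin": 0},
    {"grip": 0.064,"tx": -0.0119,"ty": -0.0377,"tz": 0,"spin": 0},
    {"grip": 0.064,"tx": 0,"ty": 0,"tz": 0,"spin": 0},
    {"grip": 0.064,"tx": 0,"ty": 0,"tz": 0,"spin": 0}
  ]
}}

```text
time_s: 16.7
tool_pos: [451.7, -221.2, 163.9]
tcp_rot: [[-0.991, 0.134, 0.001], [0.134, 0.991, -0.0], [-0.001, -0.0, -1.0]]
ft_force: [-0.1, -0.1, -0.5]
grip_width: 63.9
finger_force: 0.0
```

```bash
python3 t.py
```

```text
top tin [([561, -391, 2], 0.63), ([606, 269, 35], 0.47)]
scene tin [([458, -306, -2], 0.72), ([559, -392, 1], 0.68), ([690, -210, 0], 0.62), ([550, -298, 2], 0.52), ([452, -220, 0], 0.51), ([451, -394, -2], 0.46)]
[ 452.1 -219.4  163.2] yaw 1.440371417605222 w 63.69100655423303 0.0 16.9
```

>>> {"method": "servo_tool", "body": {
  "targets": [
    {"grip": 0.064,"tx": 0,"ty": 0,"tz": -0.035,"spin": 0},
    {"grip": 0.064,"tx": 0,"ty": 0,"tz": -0.035,"spin": 0},
    {"grip": 0.064,"tx": 0,"ty": 0,"tz": -0.035,"spin": 0},
    {"grip": 0.064,"tx": 0,"ty": 0,"tz": -0.035,"spin": 0},
    {"grip": 0.064,"tx": 0,"ty": 0,"tz": -0.018,"spin": 0}
  ]
}}

```text
time_s: 17.4
tool_pos: [450.9, -218.6, 2.5]
tcp_rot: [[-0.992, 0.13, -0.003], [0.13, 0.992, 0.002], [0.003, 0.001, -1.0]]
ft_force: [0.0, -0.1, 0.6]
grip_width: 64.6
finger_force: 0.0
```

>>> {"method": "servo_tool", "body": {
  "targets": [
    {"grip": 0.055,"tx": 0,"ty": 0,"tz": 0,"spin": 0},
    {"grip": 0.036,"tx": 0,"ty": 0,"tz": 0,"spin": 0},
    {"grip": 0.036,"tx": 0,"ty": 0,"tz": 0,"spin": 0},
    {"grip": 0.036,"tx": 0,"ty": 0,"tz": 0,"spin": 0},
    {"grip": 0.036,"tx": 0,"ty": 0,"tz": 0,"spin": 0}
  ]
}}

```text
time_s: 17.9
tool_pos: [452.4, -220.7, 5.9]
tcp_rot: [[-0.991, 0.132, 0.002], [0.132, 0.991, -0.001], [-0.002, -0.001, -1.0]]
ft_force: [-0.5, 0.8, -1.3]
grip_width: 42.9
finger_force: 40.6
```

>>> {"method": "servo_tool", "body": {
  "targets": [
    {"grip": 0.036,"tx": 0,"ty": 0,"tz": 0.02,"spin": 0},
    {"grip": 0.036,"tx": 0,"ty": 0,"tz": 0.035,"spin": 0},
    {"grip": 0.036,"tx": 0,"ty": 0,"tz": 0.035,"spin": 0},
    {"grip": 0.036,"tx": 0,"ty": 0,"tz": 0.035,"spin": 0},
    {"grip": 0.036,"tx": 0,"ty": 0,"tz": 0.03,"spin": 0}
  ]
}}

```text
time_s: 18.4
tool_pos: [451.9, -220.5, 162.3]
tcp_rot: [[-0.991, 0.132, 0.002], [0.132, 0.991, -0.001], [-0.002, -0.001, -1.0]]
ft_force: [0.2, -0.6, -1.1]
grip_width: 43.0
finger_force: 40.9
```

>>> {"method": "servo_tool", "body": {
  "targets": [
    {"grip": 0.036,"tx": 0.0121,"ty": 0.0349,"tz": 0,"spin": 0},
    {"grip": 0.036,"tx": 0.0121,"ty": 0.0349,"tz": 0,"spin": 0},
    {"grip": 0.036,"tx": 0.0121,"ty": 0.0349,"tz": 0,"spin": 0},
    {"grip": 0.036,"tx": 0.0121,"ty": 0.0349,"tz": 0,"spin": 0},
    {"grip": 0.036,"tx": 0.0121,"ty": 0.0349,"tz": 0,"spin": 0}
  ]
}}

```text
time_s: 18.9
tool_pos: [512.5, -44.6, 160.6]
tcp_rot: [[-0.991, 0.132, 0.001], [0.132, 0.991, -0.0], [-0.001, -0.0, -1.0]]
ft_force: [0.2, -0.5, -0.6]
grip_width: 43.0
finger_force: 40.9
```

>>> {"method": "servo_tool", "body": {
  "targets": [
    {"grip": 0.036,"tx": 0.0121,"ty": 0.0349,"tz": 0,"spin": 0},
    {"grip": 0.036,"tx": 0.0121,"ty": 0.0349,"tz": 0,"spin": 0},
    {"grip": 0.036,"tx": 0.0121,"ty": 0.0349,"tz": 0,"spin": 0},
    {"grip": 0.036,"tx": 0.0121,"ty": 0.0349,"tz": 0,"spin": 0},
    {"grip": 0.036,"tx": 0.0121,"ty": 0.0349,"tz": 0,"spin": 0}
  ]
}}

```text
time_s: 19.4
tool_pos: [573.0, 130.1, 160.5]
tcp_rot: [[-0.991, 0.132, 0.001], [0.132, 0.991, 0.0], [-0.001, 0.0, -1.0]]
ft_force: [1.1, -1.0, -0.5]
grip_width: 43.1
finger_force: 40.9
```

>>> {"method": "servo_tool", "body": {
  "targets": [
    {"grip": 0.036,"tx": 0.0121,"ty": 0.0349,"tz": 0,"spin": 0},
    {"grip": 0.036,"tx": 0.0121,"ty": 0.0349,"tz": 0,"spin": 0},
    {"grip": 0.036,"tx": 0,"ty": 0,"tz": 0,"spin": 0},
    {"grip": 0.036,"tx": 0,"ty": 0,"tz": 0,"spin": 0},
    {"grip": 0.036,"tx": 0,"ty": 0,"tz": 0,"spin": 0}
  ]
}}

```text
time_s: 19.9
tool_pos: [596.3, 197.6, 159.9]
tcp_rot: [[-0.991, 0.132, -0.001], [0.132, 0.991, -0.0], [0.001, -0.001, -1.0]]
ft_force: [0.1, 0.0, -0.7]
grip_width: 43.0
finger_force: 41.0
```

```bash
python3 t.py
```

```text
top tin [([450, -304, -7], 0.7), ([560, -390, 0], 0.68), ([549, -294, 2], 0.65)]
scene tin [([557, -388, -1], 0.69), ([597, 195, 168], 0.62), ([455, -307, 0], 0.54), ([598, 198, 154], 0.5), ([549, -296, 0], 0.45)]
[596.7 197.4 160. ] yaw 1.4374902774400533 w 42.89141461527918 41.00991368293762 20.1
```

>>> {"method": "servo_tool", "body": {
  "targets": [
    {"grip": 0.036,"tx": 0,"ty": 0,"tz": -0.03,"spin": 0},
    {"grip": 0.036,"tx": 0,"ty": 0,"tz": -0.03,"spin": 0},
    {"grip": 0.036,"tx": 0,"ty": 0,"tz": -0.03,"spin": 0},
    {"grip": 0.036,"tx": 0,"ty": 0,"tz": -0.022,"spin": 0},
    {"grip": 0.036,"tx": 0,"ty": 0,"tz": -0.009,"spin": 0}
  ]
}}

```text
time_s: 20.6
tool_pos: [595.5, 197.3, 36.7]
tcp_rot: [[-0.991, 0.132, -0.003], [0.132, 0.991, -0.001], [0.003, -0.002, -1.0]]
ft_force: [0.0, -0.4, -0.9]
grip_width: 43.3
finger_force: 41.0
```

>>> {"method": "servo_tool", "body": {
  "targets": [
    {"grip": 0.036,"tx": 0,"ty": 0,"tz": -0.002,"spin": 0},
    {"grip": 0.036,"tx": 0,"ty": 0,"tz": 0,"spin": 0},
    {"grip": 0.048,"tx": 0,"ty": 0,"tz": 0,"spin": 0},
    {"grip": 0.056,"tx": 0,"ty": 0,"tz": 0,"spin": 0},
    {"grip": 0.056,"tx": 0,"ty": 0,"tz": 0,"spin": 0}
  ]
}}

```text
time_s: 21.1
tool_pos: [597.5, 198.6, 38.0]
tcp_rot: [[-0.991, 0.132, 0.002], [0.132, 0.991, 0.001], [-0.002, 0.001, -1.0]]
ft_force: [0.4, -0.1, -0.2]
grip_width: 56.0
finger_force: 0.0
```

>>> {"method": "servo_tool", "body": {
  "targets": [
    {"grip": 0.056,"tx": 0,"ty": 0,"tz": 0.015,"spin": 0},
    {"grip": 0.056,"tx": 0,"ty": 0,"tz": 0.03,"spin": 0},
    {"grip": 0.056,"tx": 0,"ty": 0,"tz": 0.03,"spin": 0},
    {"grip": 0.056,"tx": 0,"ty": 0,"tz": 0.03,"spin": 0},
    {"grip": 0.056,"tx": 0,"ty": 0,"tz": 0.02,"spin": 0}
  ]
}}

```text
time_s: 21.6
tool_pos: [597.9, 198.8, 165.7]
tcp_rot: [[-0.991, 0.132, 0.004], [0.132, 0.991, 0.001], [-0.003, 0.002, -1.0]]
ft_force: [-0.7, -0.1, -0.3]
grip_width: 56.0
finger_force: 0.0
```

>>> {"method": "servo_tool", "body": {
  "targets": [
    {"grip": 0.064,"tx": -0.011,"ty": -0.0388,"tz": 0,"spin": 0},
    {"grip": 0.064,"tx": -0.011,"ty": -0.0388,"tz": 0,"spin": 0},
    {"grip": 0.064,"tx": -0.011,"ty": -0.0388,"tz": 0,"spin": 0},
    {"grip": 0.064,"tx": -0.011,"ty": -0.0388,"tz": 0,"spin": 0},
    {"grip": 0.064,"tx": -0.011,"ty": -0.0388,"tz": 0,"spin": 0}
  ]
}}

```text
time_s: 22.1
tool_pos: [541.6, 3.1, 163.4]
tcp_rot: [[-0.991, 0.131, 0.002], [0.131, 0.991, -0.0], [-0.002, 0.0, -1.0]]
ft_force: [0.8, -0.5, 0.2]
grip_width: 63.8
finger_force: 0.0
```

>>> {"method": "servo_tool", "body": {
  "targets": [
    {"grip": 0.064,"tx": -0.011,"ty": -0.0388,"tz": 0,"spin": 0},
    {"grip": 0.064,"tx": -0.011,"ty": -0.0388,"tz": 0,"spin": 0},
    {"grip": 0.064,"tx": -0.011,"ty": -0.0388,"tz": 0,"spin": 0},
    {"grip": 0.064,"tx": -0.011,"ty": -0.0388,"tz": 0,"spin": 0},
    {"grip": 0.064,"tx": -0.011,"ty": -0.0388,"tz": 0,"spin": 0}
  ]
}}

```text
time_s: 22.6
tool_pos: [486.6, -191.2, 163.3]
tcp_rot: [[-0.991, 0.131, 0.002], [0.131, 0.991, -0.001], [-0.002, -0.0, -1.0]]
ft_force: [0.7, 0.1, -0.7]
grip_width: 64.2
finger_force: 0.0
```

>>> {"method": "servo_tool", "body": {
  "targets": [
    {"grip": 0.064,"tx": -0.011,"ty": -0.0388,"tz": 0,"spin": 0},
    {"grip": 0.064,"tx": -0.011,"ty": -0.0388,"tz": 0,"spin": 0},
    {"grip": 0.064,"tx": -0.011,"ty": -0.0388,"tz": 0,"spin": 0},
    {"grip": 0.064,"tx": 0,"ty": 0,"tz": 0,"spin": 0},
    {"grip": 0.064,"tx": 0,"ty": 0,"tz": 0,"spin": 0}
  ]
}}

```text
time_s: 23.1
tool_pos: [453.7, -306.7, 162.9]
tcp_rot: [[-0.991, 0.134, 0.001], [0.134, 0.991, -0.0], [-0.001, -0.0, -1.0]]
ft_force: [0.5, -0.5, -0.6]
grip_width: 63.9
finger_force: 0.0
```

```bash
python3 t.py
```

```text
top tin [([598, 196, 27], 0.67), ([550, -296, 2], 0.53), ([609, 269, 34], 0.53)]
scene tin [([456, -306, 2], 0.78), ([558, -387, -1], 0.63), ([788, 185, -3], 0.54), ([550, -299, -1], 0.48)]
[ 454.2 -304.8  162.2] yaw 1.4402373787488423 w 64.10467551938713 0.0 23.3
```

>>> {"method": "servo_tool", "body": {
  "targets": [
    {"grip": 0.064,"tx": 0,"ty": 0,"tz": -0.035,"spin": 0},
    {"grip": 0.064,"tx": 0,"ty": 0,"tz": -0.035,"spin": 0},
    {"grip": 0.064,"tx": 0,"ty": 0,"tz": -0.035,"spin": 0},
    {"grip": 0.064,"tx": 0,"ty": 0,"tz": -0.035,"spin": 0},
    {"grip": 0.064,"tx": 0,"ty": 0,"tz": -0.016,"spin": 0}
  ]
}}

```text
time_s: 23.8
tool_pos: [452.9, -303.9, 3.4]
tcp_rot: [[-0.992, 0.13, -0.003], [0.13, 0.992, 0.002], [0.004, 0.002, -1.0]]
ft_force: [-0.4, 0.4, 0.8]
grip_width: 64.0
finger_force: 0.0
```

>>> {"method": "servo_tool", "body": {
  "targets": [
    {"grip": 0.055,"tx": 0,"ty": 0,"tz": 0,"spin": 0},
    {"grip": 0.036,"tx": 0,"ty": 0,"tz": 0,"spin": 0},
    {"grip": 0.036,"tx": 0,"ty": 0,"tz": 0,"spin": 0},
    {"grip": 0.036,"tx": 0,"ty": 0,"tz": 0,"spin": 0},
    {"grip": 0.036,"tx": 0,"ty": 0,"tz": 0,"spin": 0}
  ]
}}

```text
time_s: 24.3
tool_pos: [454.5, -306.4, 7.0]
tcp_rot: [[-0.991, 0.132, 0.002], [0.132, 0.991, -0.001], [-0.002, -0.001, -1.0]]
ft_force: [-0.5, -0.4, -0.9]
grip_width: 43.1
finger_force: 40.6
```

>>> {"method": "servo_tool", "body": {
  "targets": [
    {"grip": 0.036,"tx": 0,"ty": 0,"tz": 0.02,"spin": 0},
    {"grip": 0.036,"tx": 0,"ty": 0,"tz": 0.035,"spin": 0},
    {"grip": 0.036,"tx": 0,"ty": 0,"tz": 0.035,"spin": 0},
    {"grip": 0.036,"tx": 0,"ty": 0,"tz": 0.035,"spin": 0},
    {"grip": 0.036,"tx": 0,"ty": 0,"tz": 0.03,"spin": 0}
  ]
}}

```text
time_s: 24.8
tool_pos: [454.1, -306.2, 163.3]
tcp_rot: [[-0.991, 0.132, 0.001], [0.132, 0.991, -0.001], [-0.002, -0.001, -1.0]]
ft_force: [-0.2, -0.2, -0.7]
grip_width: 42.9
finger_force: 40.9
```

>>> {"method": "servo_tool", "body": {
  "targets": [
    {"grip": 0.036,"tx": 0.0112,"ty": 0.036,"tz": 0,"spin": 0},
    {"grip": 0.036,"tx": 0.0112,"ty": 0.036,"tz": 0,"spin": 0},
    {"grip": 0.036,"tx": 0.0112,"ty": 0.036,"tz": 0,"spin": 0},
    {"grip": 0.036,"tx": 0.0112,"ty": 0.036,"tz": 0,"spin": 0},
    {"grip": 0.036,"tx": 0.0112,"ty": 0.036,"tz": 0,"spin": 0}
  ]
}}

```text
time_s: 25.3
tool_pos: [510.2, -124.7, 161.6]
tcp_rot: [[-0.991, 0.132, 0.001], [0.132, 0.991, -0.0], [-0.001, -0.0, -1.0]]
ft_force: [0.2, -0.2, -0.1]
grip_width: 43.1
finger_force: 41.0
```

>>> {"method": "servo_tool", "body": {
  "targets": [
    {"grip": 0.036,"tx": 0.0112,"ty": 0.036,"tz": 0,"spin": 0},
    {"grip": 0.036,"tx": 0.0112,"ty": 0.036,"tz": 0,"spin": 0},
    {"grip": 0.036,"tx": 0.0112,"ty": 0.036,"tz": 0,"spin": 0},
    {"grip": 0.036,"tx": 0.0112,"ty": 0.036,"tz": 0,"spin": 0},
    {"grip": 0.036,"tx": 0.0112,"ty": 0.036,"tz": 0,"spin": 0}
  ]
}}

```text
time_s: 25.8
tool_pos: [566.2, 55.5, 161.5]
tcp_rot: [[-0.991, 0.132, 0.001], [0.132, 0.991, -0.0], [-0.001, 0.0, -1.0]]
ft_force: [0.8, 0.0, -1.2]
grip_width: 42.9
finger_force: 41.0
```

>>> {"method": "servo_tool", "body": {
  "targets": [
    {"grip": 0.036,"tx": 0.0112,"ty": 0.036,"tz": 0,"spin": 0},
    {"grip": 0.036,"tx": 0.0112,"ty": 0.036,"tz": 0,"spin": 0},
    {"grip": 0.036,"tx": 0,"ty": 0,"tz": 0,"spin": 0},
    {"grip": 0.036,"tx": 0,"ty": 0,"tz": 0,"spin": 0},
    {"grip": 0.036,"tx": 0,"ty": 0,"tz": 0,"spin": 0}
  ]
}}

```text
time_s: 26.3
tool_pos: [587.8, 125.3, 161.0]
tcp_rot: [[-0.991, 0.132, -0.001], [0.132, 0.991, -0.0], [0.0, -0.0, -1.0]]
ft_force: [0.3, -0.3, -0.9]
grip_width: 43.0
finger_force: 41.0
```

```bash
python3 t.py
```

```text
top tin [([561, -392, 2], 0.65), ([606, 268, 34], 0.63), ([545, -295, 0], 0.56), ([597, 196, 28], 0.53)]
scene tin [([560, -390, 3], 0.72), ([551, -296, 3], 0.61), ([591, 121, 153], 0.48)]
[588.1 125.  161. ] yaw 1.4374004533503872 w 42.920010530249904 41.032946705818176 26.5
```

>>> {"method": "servo_tool", "body": {
  "targets": [
    {"grip": 0.036,"tx": 0,"ty": 0,"tz": -0.03,"spin": 0},
    {"grip": 0.036,"tx": 0,"ty": 0,"tz": -0.03,"spin": 0},
    {"grip": 0.036,"tx": 0,"ty": 0,"tz": -0.03,"spin": 0},
    {"grip": 0.036,"tx": 0,"ty": 0,"tz": -0.022,"spin": 0},
    {"grip": 0.036,"tx": 0,"ty": 0,"tz": -0.009,"spin": 0}
  ]
}}

```text
time_s: 27.0
tool_pos: [586.9, 125.1, 37.8]
tcp_rot: [[-0.991, 0.133, -0.003], [0.133, 0.991, -0.001], [0.003, -0.001, -1.0]]
ft_force: [0.0, 0.8, -1.2]
grip_width: 42.8
finger_force: 41.1
```

>>> {"method": "servo_tool", "body": {
  "targets": [
    {"grip": 0.036,"tx": 0,"ty": 0,"tz": -0.002,"spin": 0},
    {"grip": 0.036,"tx": 0,"ty": 0,"tz": 0,"spin": 0},
    {"grip": 0.048,"tx": 0,"ty": 0,"tz": 0,"spin": 0},
    {"grip": 0.056,"tx": 0,"ty": 0,"tz": 0,"spin": 0},
    {"grip": 0.056,"tx": 0,"ty": 0,"tz": 0,"spin": 0}
  ]
}}

```text
time_s: 27.5
tool_pos: [588.9, 126.1, 38.9]
tcp_rot: [[-0.991, 0.132, 0.002], [0.132, 0.991, 0.0], [-0.002, 0.001, -1.0]]
ft_force: [-0.4, -0.5, 0.2]
grip_width: 56.2
finger_force: 0.0
```

>>> {"method": "servo_tool", "body": {
  "targets": [
    {"grip": 0.056,"tx": 0,"ty": 0,"tz": 0.015,"spin": 0},
    {"grip": 0.056,"tx": 0,"ty": 0,"tz": 0.03,"spin": 0},
    {"grip": 0.056,"tx": 0,"ty": 0,"tz": 0.03,"spin": 0},
    {"grip": 0.056,"tx": 0,"ty": 0,"tz": 0.03,"spin": 0},
    {"grip": 0.056,"tx": 0,"ty": 0,"tz": 0.02,"spin": 0}
  ]
}}

```text
time_s: 28.0
tool_pos: [589.3, 126.2, 166.6]
tcp_rot: [[-0.991, 0.132, 0.004], [0.132, 0.991, 0.001], [-0.003, 0.001, -1.0]]
ft_force: [0.5, -0.3, -0.0]
grip_width: 56.2
finger_force: 0.0
```

>>> {"method": "servo_tool", "body": {
  "targets": [
    {"grip": 0.064,"tx": -0.0035,"ty": -0.0385,"tz": 0,"spin": 0},
    {"grip": 0.064,"tx": -0.0035,"ty": -0.0385,"tz": 0,"spin": 0},
    {"grip": 0.064,"tx": -0.0035,"ty": -0.0385,"tz": 0,"spin": 0},
    {"grip": 0.064,"tx": -0.0035,"ty": -0.0385,"tz": 0,"spin": 0},
    {"grip": 0.064,"tx": -0.0035,"ty": -0.0385,"tz": 0,"spin": 0}
  ]
}}

```text
time_s: 28.5
tool_pos: [570.7, -67.9, 164.4]
tcp_rot: [[-0.991, 0.131, 0.001], [0.131, 0.991, -0.0], [-0.002, -0.0, -1.0]]
ft_force: [0.6, -0.1, 0.5]
grip_width: 63.7
finger_force: 0.0
```

>>> {"method": "servo_tool", "body": {
  "targets": [
    {"grip": 0.064,"tx": -0.0035,"ty": -0.0385,"tz": 0,"spin": 0},
    {"grip": 0.064,"tx": -0.0035,"ty": -0.0385,"tz": 0,"spin": 0},
    {"grip": 0.064,"tx": -0.0035,"ty": -0.0385,"tz": 0,"spin": 0},
    {"grip": 0.064,"tx": -0.0035,"ty": -0.0385,"tz": 0,"spin": 0},
    {"grip": 0.064,"tx": -0.0035,"ty": -0.0385,"tz": 0,"spin": 0}
  ]
}}

```text
time_s: 29.0
tool_pos: [553.2, -260.6, 164.4]
tcp_rot: [[-0.991, 0.132, 0.001], [0.132, 0.991, -0.001], [-0.001, -0.0, -1.0]]
ft_force: [0.1, 0.4, -0.2]
grip_width: 64.3
finger_force: 0.0
```

>>> {"method": "servo_tool", "body": {
  "targets": [
    {"grip": 0.064,"tx": -0.0035,"ty": -0.0385,"tz": 0,"spin": 0},
    {"grip": 0.064,"tx": 0,"ty": 0,"tz": 0,"spin": 0},
    {"grip": 0.064,"tx": 0,"ty": 0,"tz": 0,"spin": 0},
    {"grip": 0.064,"tx": 0,"ty": 0,"tz": 0,"spin": 0},
    {"grip": 0.064,"tx": 0,"ty": 0,"tz": 0,"spin": 0}
  ]
}}

```text
time_s: 29.5
tool_pos: [550.0, -296.2, 163.3]
tcp_rot: [[-0.991, 0.13, -0.0], [0.13, 0.991, 0.0], [0.0, 0.0, -1.0]]
ft_force: [-0.4, -0.4, 0.1]
grip_width: 64.3
finger_force: 0.0
```

```bash
python3 t.py
```

```text
top tin [([606, 270, 32], 0.58), ([601, 198, 30], 0.55), ([585, 124, 26], 0.46)]
scene tin [([551, -298, 1], 0.74), ([557, -390, 1], 0.48)]
[ 550.  -296.6  163. ] yaw 1.4400337135685093 w 63.7509573447852 0.0 29.7
```

>>> {"method": "servo_tool", "body": {
  "targets": [
    {"grip": 0.064,"tx": 0,"ty": 0,"tz": -0.035,"spin": 0},
    {"grip": 0.064,"tx": 0,"ty": 0,"tz": -0.035,"spin": 0},
    {"grip": 0.064,"tx": 0,"ty": 0,"tz": -0.035,"spin": 0},
    {"grip": 0.064,"tx": 0,"ty": 0,"tz": -0.035,"spin": 0},
    {"grip": 0.064,"tx": 0,"ty": 0,"tz": -0.017,"spin": 0}
  ]
}}

```text
time_s: 30.2
tool_pos: [548.3, -296.2, 3.0]
tcp_rot: [[-0.991, 0.131, -0.004], [0.131, 0.991, 0.002], [0.004, 0.002, -1.0]]
ft_force: [0.1, 0.8, 0.0]
grip_width: 64.2
finger_force: 0.0
```

>>> {"method": "servo_tool", "body": {
  "targets": [
    {"grip": 0.055,"tx": 0,"ty": 0,"tz": 0,"spin": 0},
    {"grip": 0.036,"tx": 0,"ty": 0,"tz": 0,"spin": 0},
    {"grip": 0.036,"tx": 0,"ty": 0,"tz": 0,"spin": 0},
    {"grip": 0.036,"tx": 0,"ty": 0,"tz": 0,"spin": 0},
    {"grip": 0.036,"tx": 0,"ty": 0,"tz": 0,"spin": 0}
  ]
}}

```text
time_s: 30.7
tool_pos: [550.5, -297.9, 7.2]
tcp_rot: [[-0.991, 0.132, 0.002], [0.132, 0.991, -0.001], [-0.002, -0.001, -1.0]]
ft_force: [-0.4, 0.7, -2.1]
grip_width: 42.7
finger_force: 40.6
```

>>> {"method": "servo_tool", "body": {
  "targets": [
    {"grip": 0.036,"tx": 0,"ty": 0,"tz": 0.02,"spin": 0},
    {"grip": 0.036,"tx": 0,"ty": 0,"tz": 0.035,"spin": 0},
    {"grip": 0.036,"tx": 0,"ty": 0,"tz": 0.035,"spin": 0},
    {"grip": 0.036,"tx": 0,"ty": 0,"tz": 0.035,"spin": 0},
    {"grip": 0.036,"tx": 0,"ty": 0,"tz": 0.03,"spin": 0}
  ]
}}

```text
time_s: 31.2
tool_pos: [550.1, -297.7, 163.5]
tcp_rot: [[-0.991, 0.132, 0.002], [0.132, 0.991, -0.001], [-0.002, -0.001, -1.0]]
ft_force: [0.9, 0.3, -0.6]
grip_width: 42.8
finger_force: 40.9
```

>>> {"method": "servo_tool", "body": {
  "targets": [
    {"grip": 0.036,"tx": -0.0006,"ty": 0.0383,"tz": 0,"spin": 0},
    {"grip": 0.036,"tx": -0.0006,"ty": 0.0383,"tz": 0,"spin": 0},
    {"grip": 0.036,"tx": -0.0006,"ty": 0.0383,"tz": 0,"spin": 0},
    {"grip": 0.036,"tx": -0.0006,"ty": 0.0383,"tz": 0,"spin": 0},
    {"grip": 0.036,"tx": -0.0006,"ty": 0.0383,"tz": 0,"spin": 0}
  ]
}}

```text
time_s: 31.7
tool_pos: [546.7, -104.6, 161.7]
tcp_rot: [[-0.991, 0.132, 0.001], [0.132, 0.991, -0.0], [-0.001, -0.0, -1.0]]
ft_force: [0.1, -0.3, -0.3]
grip_width: 42.8
finger_force: 41.0
```

>>> {"method": "servo_tool", "body": {
  "targets": [
    {"grip": 0.036,"tx": -0.0006,"ty": 0.0383,"tz": 0,"spin": 0},
    {"grip": 0.036,"tx": -0.0006,"ty": 0.0383,"tz": 0,"spin": 0},
    {"grip": 0.036,"tx": -0.0006,"ty": 0.0383,"tz": 0,"spin": 0},
    {"grip": 0.036,"tx": -0.0006,"ty": 0.0383,"tz": 0,"spin": 0},
    {"grip": 0.036,"tx": -0.0006,"ty": 0.0383,"tz": 0,"spin": 0}
  ]
}}

```text
time_s: 32.2
tool_pos: [543.7, 87.1, 161.6]
tcp_rot: [[-0.991, 0.132, 0.001], [0.132, 0.991, 0.0], [-0.001, 0.0, -1.0]]
ft_force: [1.1, 0.4, -0.6]
grip_width: 42.9
finger_force: 41.0
```

>>> {"method": "servo_tool", "body": {
  "targets": [
    {"grip": 0.036,"tx": -0.0006,"ty": 0.0383,"tz": 0,"spin": 0},
    {"grip": 0.036,"tx": -0.0006,"ty": 0.0383,"tz": 0,"spin": 0},
    {"grip": 0.036,"tx": -0.0006,"ty": 0.0383,"tz": 0,"spin": 0},
    {"grip": 0.036,"tx": -0.0006,"ty": 0.0383,"tz": 0,"spin": 0},
    {"grip": 0.036,"tx": -0.0006,"ty": 0.0383,"tz": 0,"spin": 0}
  ]
}}

```text
time_s: 32.7
tool_pos: [540.6, 278.7, 161.6]
tcp_rot: [[-0.991, 0.132, 0.001], [0.132, 0.991, 0.0], [-0.001, 0.001, -1.0]]
ft_force: [0.4, 0.2, -1.0]
grip_width: 43.0
finger_force: 41.0
```

>>> {"method": "servo_tool", "body": {
  "targets": [
    {"grip": 0.036,"tx": 0,"ty": 0,"tz": 0,"spin": 0},
    {"grip": 0.036,"tx": 0,"ty": 0,"tz": 0,"spin": 0},
    {"grip": 0.036,"tx": 0,"ty": 0,"tz": 0,"spin": 0},
    {"grip": 0.036,"tx": 0,"ty": 0,"tz": 0,"spin": 0},
    {"grip": 0.036,"tx": 0,"ty": 0,"tz": 0,"spin": 0}
  ]
}}

```text
time_s: 33.2
tool_pos: [541.0, 276.0, 161.1]
tcp_rot: [[-0.991, 0.133, -0.0], [0.133, 0.991, -0.0], [-0.0, -0.0, -1.0]]
ft_force: [0.5, -1.6, -0.3]
grip_width: 43.0
finger_force: 41.1
```

```bash
python3 t.py
```

```text
top tin [([560, -388, 4], 0.59), ([586, 124, 26], 0.44), ([610, 271, 33], 0.42), ([596, 196, 29], 0.41)]
scene tin [([537, 270, 152], 0.73), ([666, 186, 88], 0.65), ([557, -388, 0], 0.51)]
[540.9 276.5 161. ] yaw 1.4380830981760955 w 42.79987119604594 41.109652519226074 33.4
```

>>> {"method": "servo_tool", "body": {
  "targets": [
    {"grip": 0.036,"tx": 0,"ty": 0,"tz": -0.03,"spin": 0},
    {"grip": 0.036,"tx": 0,"ty": 0,"tz": -0.03,"spin": 0},
    {"grip": 0.036,"tx": 0,"ty": 0,"tz": -0.03,"spin": 0},
    {"grip": 0.036,"tx": 0,"ty": 0,"tz": -0.022,"spin": 0},
    {"grip": 0.036,"tx": 0,"ty": 0,"tz": -0.009,"spin": 0}
  ]
}}

```text
time_s: 33.9
tool_pos: [539.5, 276.2, 37.6]
tcp_rot: [[-0.991, 0.132, -0.003], [0.132, 0.991, -0.002], [0.003, -0.002, -1.0]]
ft_force: [-0.0, 0.1, -0.5]
grip_width: 42.7
finger_force: 41.1
```

>>> {"method": "servo_tool", "body": {
  "targets": [
    {"grip": 0.036,"tx": 0,"ty": 0,"tz": -0.002,"spin": 0},
    {"grip": 0.036,"tx": 0,"ty": 0,"tz": 0,"spin": 0},
    {"grip": 0.048,"tx": 0,"ty": 0,"tz": 0,"spin": 0},
    {"grip": 0.056,"tx": 0,"ty": 0,"tz": 0,"spin": 0},
    {"grip": 0.056,"tx": 0,"ty": 0,"tz": 0,"spin": 0}
  ]
}}

```text
time_s: 34.4
tool_pos: [541.4, 277.3, 38.9]
tcp_rot: [[-0.991, 0.132, 0.002], [0.132, 0.991, 0.001], [-0.001, 0.001, -1.0]]
ft_force: [-0.8, 0.5, 0.4]
grip_width: 56.1
finger_force: 0.0
```

>>> {"method": "servo_tool", "body": {
  "targets": [
    {"grip": 0.056,"tx": 0,"ty": 0,"tz": 0.015,"spin": 0},
    {"grip": 0.056,"tx": 0,"ty": 0,"tz": 0.03,"spin": 0},
    {"grip": 0.056,"tx": 0,"ty": 0,"tz": 0.03,"spin": 0},
    {"grip": 0.056,"tx": 0,"ty": 0,"tz": 0.03,"spin": 0},
    {"grip": 0.056,"tx": 0,"ty": 0,"tz": 0.02,"spin": 0}
  ]
}}

```text
time_s: 34.9
tool_pos: [541.7, 277.5, 166.6]
tcp_rot: [[-0.991, 0.132, 0.003], [0.132, 0.991, 0.002], [-0.003, 0.002, -1.0]]
ft_force: [-0.2, -0.1, 0.4]
grip_width: 55.9
finger_force: 0.0
```

>>> {"method": "servo_tool", "body": {
  "targets": [
    {"grip": 0.064,"tx": 0.0011,"ty": -0.0392,"tz": 0,"spin": 0},
    {"grip": 0.064,"tx": 0.0011,"ty": -0.0392,"tz": 0,"spin": 0},
    {"grip": 0.064,"tx": 0.0011,"ty": -0.0392,"tz": 0,"spin": 0},
    {"grip": 0.064,"tx": 0.0011,"ty": -0.0392,"tz": 0,"spin": 0},
    {"grip": 0.064,"tx": 0.0011,"ty": -0.0392,"tz": 0,"spin": 0}
  ]
}}

```text
time_s: 35.4
tool_pos: [546.4, 79.6, 164.4]
tcp_rot: [[-0.991, 0.131, 0.002], [0.131, 0.991, 0.0], [-0.002, 0.0, -1.0]]
ft_force: [0.1, -0.5, 0.3]
grip_width: 64.3
finger_force: 0.0
```

>>> {"method": "servo_tool", "body": {
  "targets": [
    {"grip": 0.064,"tx": 0.0011,"ty": -0.0392,"tz": 0,"spin": 0},
    {"grip": 0.064,"tx": 0.0011,"ty": -0.0392,"tz": 0,"spin": 0},
    {"grip": 0.064,"tx": 0.0011,"ty": -0.0392,"tz": 0,"spin": 0},
    {"grip": 0.064,"tx": 0.0011,"ty": -0.0392,"tz": 0,"spin": 0},
    {"grip": 0.064,"tx": 0.0011,"ty": -0.0392,"tz": 0,"spin": 0}
  ]
}}

```text
time_s: 35.9
tool_pos: [551.9, -116.7, 164.4]
tcp_rot: [[-0.991, 0.132, 0.002], [0.132, 0.991, -0.0], [-0.002, -0.0, -1.0]]
ft_force: [1.4, 0.4, 0.3]
grip_width: 63.9
finger_force: 0.0
```

>>> {"method": "servo_tool", "body": {
  "targets": [
    {"grip": 0.064,"tx": 0.0011,"ty": -0.0392,"tz": 0,"spin": 0},
    {"grip": 0.064,"tx": 0.0011,"ty": -0.0392,"tz": 0,"spin": 0},
    {"grip": 0.064,"tx": 0.0011,"ty": -0.0392,"tz": 0,"spin": 0},
    {"grip": 0.064,"tx": 0.0011,"ty": -0.0392,"tz": 0,"spin": 0},
    {"grip": 0.064,"tx": 0.0011,"ty": -0.0392,"tz": 0,"spin": 0}
  ]
}}

```text
time_s: 36.4
tool_pos: [557.3, -312.7, 164.5]
tcp_rot: [[-0.991, 0.132, 0.001], [0.132, 0.991, -0.001], [-0.001, -0.0, -1.0]]
ft_force: [0.8, 0.5, -0.8]
grip_width: 64.1
finger_force: 0.0
```

>>> {"method": "servo_tool", "body": {
  "targets": [
    {"grip": 0.064,"tx": 0.0011,"ty": -0.0392,"tz": 0,"spin": 0},
    {"grip": 0.064,"tx": 0.0011,"ty": -0.0392,"tz": 0,"spin": 0},
    {"grip": 0.064,"tx": 0,"ty": 0,"tz": 0,"spin": 0},
    {"grip": 0.064,"tx": 0,"ty": 0,"tz": 0,"spin": 0},
    {"grip": 0.064,"tx": 0,"ty": 0,"tz": 0,"spin": 0}
  ]
}}

```text
time_s: 36.9
tool_pos: [559.3, -388.5, 163.5]
tcp_rot: [[-0.991, 0.131, -0.0], [0.131, 0.991, 0.0], [0.0, 0.0, -1.0]]
ft_force: [-0.0, -0.1, 0.8]
grip_width: 64.0
finger_force: 0.0
```

```bash
python3 t.py
```

```text
top tin [([609, 272, 34], 0.64), ([558, -392, 2], 0.6), ([601, 199, 48], 0.6), ([599, 198, 29], 0.49), ([584, 124, 27], 0.49), ([540, 275, 34], 0.47)]
scene tin [([560, -392, 1], 0.78), ([541, 274, 30], 0.64)]
[ 559.8 -388.2  163.2] yaw 1.4401896533657597 w 64.13206616811736 0.0 37.1
```

>>> {"method": "servo_tool", "body": {
  "targets": [
    {"grip": 0.064,"tx": 0,"ty": -0.002,"tz": -0.035,"spin": 0},
    {"grip": 0.064,"tx": 0,"ty": 0,"tz": -0.035,"spin": 0},
    {"grip": 0.064,"tx": 0,"ty": 0,"tz": -0.035,"spin": 0},
    {"grip": 0.064,"tx": 0,"ty": 0,"tz": -0.035,"spin": 0},
    {"grip": 0.064,"tx": 0,"ty": 0,"tz": -0.017,"spin": 0}
  ]
}}

```text
time_s: 37.6
tool_pos: [558.1, -389.6, 2.9]
tcp_rot: [[-0.991, 0.131, -0.004], [0.131, 0.991, 0.003], [0.004, 0.002, -1.0]]
ft_force: [0.1, 1.0, -0.4]
grip_width: 64.0
finger_force: 0.0
```

>>> {"method": "servo_tool", "body": {
  "targets": [
    {"grip": 0.055,"tx": 0,"ty": 0,"tz": 0,"spin": 0},
    {"grip": 0.036,"tx": 0,"ty": 0,"tz": 0,"spin": 0},
    {"grip": 0.036,"tx": 0,"ty": 0,"tz": 0,"spin": 0},
    {"grip": 0.036,"tx": 0,"ty": 0,"tz": 0,"spin": 0},
    {"grip": 0.036,"tx": 0,"ty": 0,"tz": 0,"spin": 0}
  ]
}}

```text
time_s: 38.1
tool_pos: [560.1, -391.8, 7.2]
tcp_rot: [[-0.991, 0.132, 0.002], [0.132, 0.991, -0.001], [-0.002, -0.001, -1.0]]
ft_force: [0.3, -0.6, -1.6]
grip_width: 43.1
finger_force: 40.7
```

>>> {"method": "servo_tool", "body": {
  "targets": [
    {"grip": 0.036,"tx": 0,"ty": 0,"tz": 0.02,"spin": 0},
    {"grip": 0.036,"tx": 0,"ty": 0,"tz": 0.035,"spin": 0},
    {"grip": 0.036,"tx": 0,"ty": 0,"tz": 0.035,"spin": 0},
    {"grip": 0.036,"tx": 0,"ty": 0,"tz": 0.035,"spin": 0},
    {"grip": 0.036,"tx": 0,"ty": 0,"tz": 0.03,"spin": 0}
  ]
}}

```text
time_s: 38.6
tool_pos: [560.0, -391.8, 164.9]
tcp_rot: [[-0.991, 0.132, 0.002], [0.132, 0.991, -0.002], [-0.003, -0.001, -1.0]]
ft_force: [0.7, 0.0, -0.7]
grip_width: 42.8
finger_force: 40.9
```

>>> {"method": "servo_tool", "body": {
  "targets": [
    {"grip": 0.036,"tx": -0.0027,"ty": 0.0376,"tz": 0,"spin": 0},
    {"grip": 0.036,"tx": -0.0027,"ty": 0.0376,"tz": 0,"spin": 0},
    {"grip": 0.036,"tx": -0.0027,"ty": 0.0376,"tz": 0,"spin": 0},
    {"grip": 0.036,"tx": -0.0027,"ty": 0.0376,"tz": 0,"spin": 0},
    {"grip": 0.036,"tx": -0.0027,"ty": 0.0376,"tz": 0,"spin": 0}
  ]
}}

```text
time_s: 39.1
tool_pos: [546.0, -202.1, 162.8]
tcp_rot: [[-0.991, 0.132, 0.002], [0.132, 0.991, -0.001], [-0.002, -0.0, -1.0]]
ft_force: [0.3, -0.0, -0.3]
grip_width: 42.6
finger_force: 41.1
```

>>> {"method": "servo_tool", "body": {
  "targets": [
    {"grip": 0.036,"tx": -0.0027,"ty": 0.0376,"tz": 0,"spin": 0},
    {"grip": 0.036,"tx": -0.0027,"ty": 0.0376,"tz": 0,"spin": 0},
    {"grip": 0.036,"tx": -0.0027,"ty": 0.0376,"tz": 0,"spin": 0},
    {"grip": 0.036,"tx": -0.0027,"ty": 0.0376,"tz": 0,"spin": 0},
    {"grip": 0.036,"tx": -0.0027,"ty": 0.0376,"tz": 0,"spin": 0}
  ]
}}

```text
time_s: 39.6
tool_pos: [532.6, -14.0, 162.7]
tcp_rot: [[-0.991, 0.132, 0.002], [0.132, 0.991, -0.0], [-0.002, 0.0, -1.0]]
ft_force: [1.3, 0.5, -0.7]
grip_width: 42.8
finger_force: 41.1
```

>>> {"method": "servo_tool", "body": {
  "targets": [
    {"grip": 0.036,"tx": -0.0027,"ty": 0.0376,"tz": 0,"spin": 0},
    {"grip": 0.036,"tx": -0.0027,"ty": 0.0376,"tz": 0,"spin": 0},
    {"grip": 0.036,"tx": -0.0027,"ty": 0.0376,"tz": 0,"spin": 0},
    {"grip": 0.036,"tx": -0.0027,"ty": 0.0376,"tz": 0,"spin": 0},
    {"grip": 0.036,"tx": 0,"ty": 0,"tz": 0,"spin": 0}
  ]
}}

```text
time_s: 40.1
tool_pos: [521.8, 138.8, 162.7]
tcp_rot: [[-0.992, 0.128, 0.002], [0.128, 0.992, 0.001], [-0.002, 0.002, -1.0]]
ft_force: [-0.0, -1.4, -1.0]
grip_width: 42.8
finger_force: 41.2
```

>>> {"method": "servo_tool", "body": {
  "targets": [
    {"grip": 0.036,"tx": 0,"ty": 0,"tz": 0,"spin": 0},
    {"grip": 0.036,"tx": 0,"ty": 0,"tz": 0,"spin": 0},
    {"grip": 0.036,"tx": 0,"ty": 0,"tz": 0,"spin": 0},
    {"grip": 0.036,"tx": 0,"ty": 0,"tz": 0,"spin": 0},
    {"grip": 0.036,"tx": 0,"ty": 0,"tz": 0,"spin": 0}
  ]
}}

```text
time_s: 40.6
tool_pos: [521.8, 134.2, 160.9]
tcp_rot: [[-0.991, 0.133, -0.0], [0.133, 0.991, -0.0], [0.0, -0.0, -1.0]]
ft_force: [0.7, -0.0, -1.1]
grip_width: 43.0
finger_force: 41.2
```

```bash
python3 t.py
```

```text
top tin [([542, 274, 30], 0.45)]
scene tin [([521, 138, 151], 0.65), ([541, 275, 32], 0.64)]
[521.7 134.8 160.9] yaw 1.4383470984924391 w 43.293233990443596 41.235830783843994 40.8
```

>>> {"method": "servo_tool", "body": {
  "targets": [
    {"grip": 0.036,"tx": 0,"ty": 0,"tz": -0.03,"spin": 0},
    {"grip": 0.036,"tx": 0,"ty": 0,"tz": -0.03,"spin": 0},
    {"grip": 0.036,"tx": 0,"ty": 0,"tz": -0.03,"spin": 0},
    {"grip": 0.036,"tx": 0,"ty": 0,"tz": -0.022,"spin": 0},
    {"grip": 0.036,"tx": 0,"ty": 0,"tz": -0.009,"spin": 0}
  ]
}}

```text
time_s: 41.3
tool_pos: [520.4, 134.7, 37.9]
tcp_rot: [[-0.991, 0.132, -0.003], [0.132, 0.991, -0.001], [0.003, -0.001, -1.0]]
ft_force: [-0.1, -0.1, -0.9]
grip_width: 42.9
finger_force: 41.3
```

>>> {"method": "servo_tool", "body": {
  "targets": [
    {"grip": 0.036,"tx": 0,"ty": 0,"tz": -0.002,"spin": 0},
    {"grip": 0.036,"tx": 0,"ty": 0,"tz": 0,"spin": 0},
    {"grip": 0.048,"tx": 0,"ty": 0,"tz": 0,"spin": 0},
    {"grip": 0.056,"tx": 0,"ty": 0,"tz": 0,"spin": 0},
    {"grip": 0.056,"tx": 0,"ty": 0,"tz": 0,"spin": 0}
  ]
}}

```text
time_s: 41.8
tool_pos: [522.4, 135.2, 38.9]
tcp_rot: [[-0.991, 0.132, 0.002], [0.132, 0.991, 0.0], [-0.002, 0.001, -1.0]]
ft_force: [-0.6, 0.3, -0.0]
grip_width: 55.8
finger_force: 0.0
```

>>> {"method": "servo_tool", "body": {
  "targets": [
    {"grip": 0.056,"tx": 0,"ty": 0,"tz": 0.015,"spin": 0},
    {"grip": 0.056,"tx": 0,"ty": 0,"tz": 0.03,"spin": 0},
    {"grip": 0.056,"tx": 0,"ty": 0,"tz": 0.03,"spin": 0},
    {"grip": 0.056,"tx": 0,"ty": 0,"tz": 0.03,"spin": 0},
    {"grip": 0.056,"tx": 0,"ty": 0,"tz": 0.03,"spin": 0}
  ]
}}

```text
time_s: 42.3
tool_pos: [521.7, 135.0, 175.5]
tcp_rot: [[-0.991, 0.132, 0.001], [0.132, 0.991, 0.0], [-0.001, 0.0, -1.0]]
ft_force: [-0.4, -0.5, -0.4]
grip_width: 56.1
finger_force: 0.0
```

>>> {"method": "servo_tool", "body": {
  "targets": [
    {"grip": 0.036,"tx": 0,"ty": -0.02,"tz": 0.03,"spin": -0.1309},
    {"grip": 0.036,"tx": 0,"ty": -0.02,"tz": 0.03,"spin": -0.1309},
    {"grip": 0.036,"tx": 0,"ty": -0.02,"tz": 0.03,"spin": -0.1309},
    {"grip": 0.036,"tx": 0,"ty": -0.02,"tz": 0.03,"spin": -0.1309},
    {"grip": 0.036,"tx": 0,"ty": -0.02,"tz": 0.03,"spin": -0.1309}
  ]
}}

```text
time_s: 42.8
tool_pos: [521.1, 34.2, 325.6]
tcp_rot: [[-0.703, 0.712, 0.001], [0.712, 0.703, 0.0], [-0.001, 0.001, -1.0]]
ft_force: [1.0, 0.9, 0.3]
grip_width: 35.9
finger_force: 0.0
```

>>> {"method": "servo_tool", "body": {
  "targets": [
    {"grip": 0.036,"tx": 0,"ty": -0.02,"tz": 0.01,"spin": -0.1309},
    {"grip": 0.036,"tx": 0,"ty": -0.02,"tz": 0.01,"spin": -0.1309},
    {"grip": 0.036,"tx": 0,"ty": -0.02,"tz": 0.01,"spin": -0.1309},
    {"grip": 0.036,"tx": 0,"ty": -0.02,"tz": 0.01,"spin": -0.1309},
    {"grip": 0.036,"tx": 0,"ty": -0.02,"tz": 0.01,"spin": -0.1309}
  ]
}}

```text
time_s: 43.3
tool_pos: [521.1, -65.7, 374.7]
tcp_rot: [[-0.124, 0.992, 0.001], [0.992, 0.124, -0.0], [-0.0, 0.001, -1.0]]
ft_force: [-0.9, 0.7, 0.2]
grip_width: 35.7
finger_force: 0.0
```

>>> {"method": "servo_tool", "body": {
  "targets": [
    {"grip": 0.036,"tx": 0,"ty": -0.02,"tz": 0,"spin": -0.1309},
    {"grip": 0.036,"tx": 0,"ty": -0.02,"tz": 0,"spin": -0.1309},
    {"grip": 0.036,"tx": 0,"ty": -0.02,"tz": 0,"spin": 0},
    {"grip": 0.036,"tx": 0,"ty": 0,"tz": 0,"spin": 0},
    {"grip": 0.036,"tx": 0,"ty": 0,"tz": 0,"spin": 0}
  ]
}}

```text
time_s: 43.8
tool_pos: [521.3, -124.9, 373.7]
tcp_rot: [[0.132, 0.991, 0.001], [0.991, -0.132, 0.0], [0.0, 0.001, -1.0]]
ft_force: [-0.4, -0.1, 0.1]
grip_width: 36.2
finger_force: 0.0
```

```bash
python3 t.py
python3 - <<'E'
from h import *
a=read_camera("top")[130:250,200:350]; b=read_camera("scene")[95:220,310:466]
cv2.imwrite("pics/p5.png",np.hstack([cv2.resize(a,(400,320),interpolation=2),cv2.resize(b,(400,320),interpolation=2)]))
pp("scene",["door_bar"]); pp("top",["door_bar"])
E
```

```text
top tin [([596, 194, 31], 0.63), ([606, 271, 34], 0.56), ([541, 277, 28], 0.51), ([584, 124, 26], 0.49), ([522, 137, 32], 0.45)]
scene tin [([541, 271, 31], 0.5), ([524, 140, 31], 0.48)]
[ 521.6 -124.2  373.2] yaw -0.13094666279334571 w 36.07199781835206 0.0 44.0
scene door_bar [([688, 184, 318], 0.86), ([540, 281, 50], 0.57)]
top door_bar [([685, 190, 317], 0.68)]
```

View pics/p5.png

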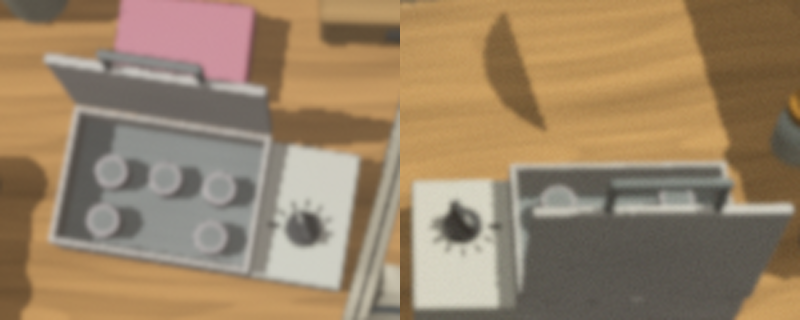

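All five tins sit flat: top crop (112,172), (165,180), (218,188), (102,220) and (210,238). Next I fetch the bar and shut the door.

>>> {"method": "servo_tool", "body": {
  "targets": [
    {"grip": 0.036,"tx": 0.0165,"ty": 0.0312,"tz": 0,"spin": 0},
    {"grip": 0.036,"tx": 0.0165,"ty": 0.0312,"tz": 0,"spin": 0},
    {"grip": 0.036,"tx": 0.0165,"ty": 0.0312,"tz": 0,"spin": 0},
    {"grip": 0.036,"tx": 0.0165,"ty": 0.0312,"tz": 0,"spin": 0},
    {"grip": 0.036,"tx": 0.0165,"ty": 0.0312,"tz": 0,"spin": 0}
  ],
  "force": 60
}}

```text
time_s: 44.7
tool_pos: [604.7, 32.5, 372.9]
tcp_rot: [[0.131, 0.991, -0.0], [0.991, -0.131, -0.0], [-0.0, -0.0, -1.0]]
ft_force: [-0.2, -0.6, 0.3]
grip_width: 36.2
finger_force: 0.0
```

>>> {"method": "servo_tool", "body": {
  "targets": [
    {"grip": 0.036,"tx": 0.0165,"ty": 0.0312,"tz": 0,"spin": 0},
    {"grip": 0.036,"tx": 0.0165,"ty": 0.0312,"tz": 0,"spin": 0},
    {"grip": 0.036,"tx": 0.0165,"ty": 0.0312,"tz": 0,"spin": 0},
    {"grip": 0.036,"tx": 0.0165,"ty": 0.0312,"tz": 0,"spin": 0},
    {"grip": 0.036,"tx": 0.0165,"ty": 0.0312,"tz": 0,"spin": 0}
  ]
}}

```text
time_s: 45.2
tool_pos: [687.2, 188.7, 372.7]
tcp_rot: [[0.131, 0.991, -0.0], [0.991, -0.131, -0.0], [-0.0, -0.0, -1.0]]
ft_force: [1.0, -0.3, 0.1]
grip_width: 36.0
finger_force: 0.0
```

>>> {"method": "servo_tool", "body": {
  "targets": [
    {"grip": 0.036,"tx": 0,"ty": 0,"tz": 0,"spin": 0},
    {"grip": 0.036,"tx": 0,"ty": 0,"tz": -0.02,"spin": 0},
    {"grip": 0.036,"tx": 0,"ty": 0,"tz": -0.02,"spin": 0},
    {"grip": 0.036,"tx": 0,"ty": 0,"tz": -0.02,"spin": 0},
    {"grip": 0.036,"tx": 0,"ty": 0,"tz": -0.017,"spin": 0}
  ]
}}

```text
time_s: 45.7
tool_pos: [686.1, 186.4, 294.6]
tcp_rot: [[0.132, 0.991, -0.001], [0.991, -0.132, -0.001], [-0.001, -0.001, -1.0]]
ft_force: [-0.2, -0.5, 0.1]
grip_width: 35.7
finger_force: 0.0
```

>>> {"method": "servo_tool", "body": {
  "targets": [
    {"grip": 0.025,"tx": 0,"ty": 0,"tz": 0,"spin": 0},
    {"grip": 0.018,"tx": 0,"ty": 0,"tz": 0,"spin": 0},
    {"grip": 0.005,"tx": 0,"ty": 0,"tz": 0,"spin": 0},
    {"grip": 0.005,"tx": 0,"ty": 0,"tz": 0,"spin": 0},
    {"grip": 0.005,"tx": 0,"ty": 0,"tz": 0,"spin": 0}
  ]
}}

```text
time_s: 46.2
tool_pos: [687.0, 186.8, 297.1]
tcp_rot: [[0.132, 0.991, 0.001], [0.991, -0.132, -0.0], [0.0, 0.001, -1.0]]
ft_force: [-1.6, -1.2, 2.2]
grip_width: 9.8
finger_force: 58.7
```

>>> {"method": "servo_tool", "body": {
  "targets": [
    {"grip": 0.005,"tx": -0.0147,"ty": 0.0019,"tz": 0.0003,"spin": 0},
    {"grip": 0.005,"tx": -0.0146,"ty": 0.0019,"tz": -0.0006,"spin": 0},
    {"grip": 0.005,"tx": -0.0146,"ty": 0.0019,"tz": -0.0015,"spin": 0},
    {"grip": 0.005,"tx": -0.0145,"ty": 0.0019,"tz": -0.0025,"spin": 0},
    {"grip": 0.005,"tx": -0.0143,"ty": 0.0019,"tz": -0.0034,"spin": 0}
  ]
}}

```text
time_s: 46.7
tool_pos: [615.7, 196.5, 290.9]
tcp_rot: [[0.132, 0.991, 0.007], [0.991, -0.132, 0.001], [0.002, 0.006, -1.0]]
ft_force: [2.5, -2.1, 5.8]
grip_width: 9.7
finger_force: 60.8
```

>>> {"method": "servo_tool", "body": {
  "targets": [
    {"grip": 0.005,"tx": -0.014,"ty": 0.0019,"tz": -0.0043,"spin": 0},
    {"grip": 0.005,"tx": -0.0137,"ty": 0.0018,"tz": -0.0052,"spin": 0},
    {"grip": 0.005,"tx": -0.0134,"ty": 0.0018,"tz": -0.0061,"spin": 0},
    {"grip": 0.005,"tx": -0.0129,"ty": 0.0017,"tz": -0.0069,"spin": 0},
    {"grip": 0.005,"tx": -0.0125,"ty": 0.0017,"tz": -0.0078,"spin": 0}
  ]
}}

```text
time_s: 47.2
tool_pos: [548.5, 205.5, 259.9]
tcp_rot: [[0.131, 0.991, 0.005], [0.991, -0.131, 0.001], [0.001, 0.005, -1.0]]
ft_force: [0.2, -2.8, 6.6]
grip_width: 9.7
finger_force: 63.4
```

>>> {"method": "servo_tool", "body": {
  "targets": [
    {"grip": 0.005,"tx": -0.012,"ty": 0.0016,"tz": -0.0086,"spin": 0},
    {"grip": 0.005,"tx": -0.0114,"ty": 0.0015,"tz": -0.0093,"spin": 0},
    {"grip": 0.005,"tx": -0.0108,"ty": 0.0014,"tz": -0.01,"spin": 0},
    {"grip": 0.005,"tx": -0.0101,"ty": 0.0013,"tz": -0.0107,"spin": 0},
    {"grip": 0.005,"tx": -0.0094,"ty": 0.0013,"tz": -0.0113,"spin": 0}
  ]
}}

```text
time_s: 47.7
tool_pos: [493.7, 212.8, 208.7]
tcp_rot: [[0.132, 0.991, 0.002], [0.991, -0.132, 0.001], [0.001, 0.002, -1.0]]
ft_force: [-1.2, -1.9, 6.9]
grip_width: 9.5
finger_force: 66.1
```

>>> {"method": "servo_tool", "body": {
  "targets": [
    {"grip": 0.005,"tx": -0.0087,"ty": 0.0012,"tz": -0.0119,"spin": 0},
    {"grip": 0.005,"tx": -0.0079,"ty": 0.0011,"tz": -0.0124,"spin": 0},
    {"grip": 0.005,"tx": -0.0071,"ty": 0.0009,"tz": -0.0129,"spin": 0},
    {"grip": 0.005,"tx": -0.0063,"ty": 0.0008,"tz": -0.0134,"spin": 0},
    {"grip": 0.005,"tx": -0.0054,"ty": 0.0007,"tz": -0.0137,"spin": 0}
  ]
}}

```text
time_s: 48.2
tool_pos: [457.6, 217.6, 143.5]
tcp_rot: [[0.132, 0.991, -0.0], [0.991, -0.132, 0.001], [0.001, -0.0, -1.0]]
ft_force: [-3.3, 0.1, 4.1]
grip_width: 10.1
finger_force: 69.0
```

>>> {"method": "servo_tool", "body": {
  "targets": [
    {"grip": 0.005,"tx": -0.0045,"ty": 0.0006,"tz": -0.0141,"spin": 0},
    {"grip": 0.005,"tx": -0.0036,"ty": 0.0005,"tz": -0.0143,"spin": 0},
    {"grip": 0.005,"tx": -0.0027,"ty": 0.0004,"tz": -0.0145,"spin": 0},
    {"grip": 0.005,"tx": -0.0018,"ty": 0.0002,"tz": -0.0147,"spin": 0},
    {"grip": 0.005,"tx": -0.0008,"ty": 0.0001,"tz": -0.0128,"spin": 0}
  ]
}}

```text
time_s: 48.7
tool_pos: [442.9, 219.4, 72.4]
tcp_rot: [[0.132, 0.991, -0.003], [0.991, -0.132, 0.0], [-0.0, -0.003, -1.0]]
ft_force: [-6.7, 4.5, 1.4]
grip_width: 10.0
finger_force: 72.0
```

>>> {"method": "servo_tool", "body": {
  "targets": [
    {"grip": 0.005,"tx": 0,"ty": 0,"tz": -0.002,"spin": 0},
    {"grip": 0.005,"tx": 0,"ty": 0,"tz": 0,"spin": 0},
    {"grip": 0.005,"tx": 0,"ty": 0,"tz": 0,"spin": 0},
    {"grip": 0.005,"tx": 0,"ty": 0,"tz": 0,"spin": 0},
    {"grip": 0.005,"tx": 0,"ty": 0,"tz": 0,"spin": 0}
  ]
}}

```text
time_s: 49.2
tool_pos: [442.8, 219.4, 70.5]
tcp_rot: [[0.132, 0.991, -0.004], [0.991, -0.132, -0.0], [-0.001, -0.004, -1.0]]
ft_force: [-7.3, 6.8, -2.8]
grip_width: 9.9
finger_force: 71.5
```

>>> {"method": "servo_tool", "body": {
  "targets": [
    {"grip": 0.005,"tx": 0,"ty": 0,"tz": -0.002,"spin": 0},
    {"grip": 0.005,"tx": 0,"ty": 0,"tz": 0,"spin": 0},
    {"grip": 0.005,"tx": 0,"ty": 0,"tz": 0,"spin": 0},
    {"grip": 0.005,"tx": 0,"ty": 0,"tz": 0,"spin": 0},
    {"grip": 0.005,"tx": 0,"ty": 0,"tz": 0,"spin": 0}
  ]
}}

```text
time_s: 49.7
tool_pos: [442.7, 219.5, 68.6]
tcp_rot: [[0.132, 0.991, -0.004], [0.991, -0.132, 0.0], [-0.0, -0.004, -1.0]]
ft_force: [-8.3, 7.2, -2.9]
grip_width: 10.2
finger_force: 71.8
```

>>> {"method": "servo_tool", "body": {
  "targets": [
    {"grip": 0.005,"tx": 0,"ty": 0,"tz": -0.002,"spin": 0},
    {"grip": 0.005,"tx": 0,"ty": 0,"tz": 0,"spin": 0},
    {"grip": 0.005,"tx": 0,"ty": 0,"tz": 0,"spin": 0},
    {"grip": 0.005,"tx": 0,"ty": 0,"tz": 0,"spin": 0},
    {"grip": 0.005,"tx": 0,"ty": 0,"tz": 0,"spin": 0}
  ]
}}

```text
time_s: 50.2
tool_pos: [442.6, 219.4, 66.6]
tcp_rot: [[0.132, 0.991, -0.004], [0.991, -0.132, -0.0], [-0.001, -0.004, -1.0]]
ft_force: [-7.1, 6.6, -1.5]
grip_width: 9.9
finger_force: 71.8
```

Run:
```python
from h import *
s=telemetry.get_state(); print(s["tool_pos"],s["ft_force"],s["wrist_torque"])
save("scene","shut1.png",(300,95,450,200),4)
pp("scene",["door_bar"])
```

```text
[442.63290479 219.44135733  66.60378032] [-7.08165253  6.58834906 -1.46872363] [0.9409135  0.99319347 0.01015885]
scene door_bar [([443, 221, 94], 0.75), ([451, -394, 3], 0.4)]
```

View pics/shut1.png

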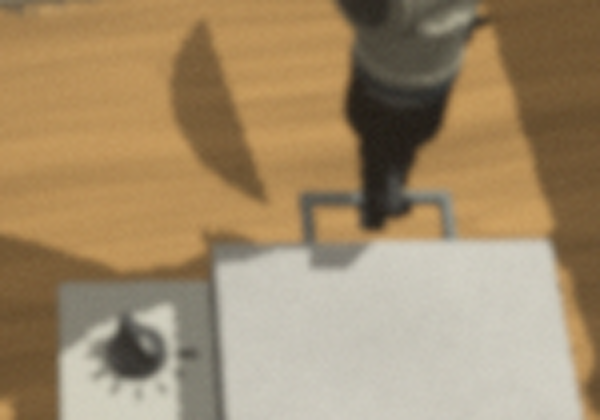

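>>> {"method": "servo_tool", "body": {
  "targets": [
    {"grip": 0.005,"tx": 0,"ty": 0,"tz": -0.002,"spin": 0},
    {"grip": 0.005,"tx": 0,"ty": 0,"tz": 0,"spin": 0},
    {"grip": 0.005,"tx": 0,"ty": 0,"tz": -0.001,"spin": 0},
    {"grip": 0.005,"tx": 0,"ty": 0,"tz": 0,"spin": 0},
    {"grip": 0.005,"tx": 0,"ty": 0,"tz": 0,"spin": 0}
  ]
}}

```text
time_s: 50.8
tool_pos: [442.7, 219.5, 65.1]
tcp_rot: [[0.132, 0.991, -0.004], [0.991, -0.132, 0.0], [-0.0, -0.004, -1.0]]
ft_force: [-13.2, 4.8, 19.5]
grip_width: 9.7
finger_force: 73.7
```

>>> {"method": "servo_tool", "body": {
  "targets": [
    {"grip": 0.005,"tx": 0,"ty": 0,"tz": -0.002,"spin": 0},
    {"grip": 0.005,"tx": 0,"ty": 0,"tz": 0,"spin": 0},
    {"grip": 0.005,"tx": 0,"ty": 0,"tz": -0.001,"spin": 0},
    {"grip": 0.005,"tx": 0,"ty": 0,"tz": 0,"spin": 0},
    {"grip": 0.005,"tx": 0,"ty": 0,"tz": 0,"spin": 0}
  ]
}}

```text
time_s: 51.3
tool_pos: [442.8, 219.6, 64.6]
tcp_rot: [[0.132, 0.991, -0.003], [0.991, -0.132, 0.0], [0.0, -0.003, -1.0]]
ft_force: [-22.3, 0.5, 54.6]
grip_width: 9.8
finger_force: 77.1
```

Run:
```python
from h import *
s=telemetry.get_state(); print(s["tool_pos"],s["ft_force"],s["wrist_torque"])
read_camera("scene")
pp("scene",["door_bar","door_bar"])
```

```text
[442.79052844 219.57559017  64.57721806] [-22.25604765   0.52052587  54.59864513] [ 0.01154362  3.19322968 -0.06453296]
scene door_bar [([442, 216, 93], 0.84)]
scene door_bar [([442, 216, 93], 0.84)]
```

The door is hard against the rim. I'm relieving the push, letting go, and heading for the dial.

>>> {"method": "servo_tool", "body": {
  "targets": [
    {"grip": 0.005,"tx": 0,"ty": 0,"tz": 0.004,"spin": 0},
    {"grip": 0.012,"tx": 0,"ty": 0,"tz": 0,"spin": 0},
    {"grip": 0.035,"tx": 0,"ty": 0,"tz": 0,"spin": 0},
    {"grip": 0.035,"tx": 0,"ty": 0,"tz": 0,"spin": 0},
    {"grip": 0.035,"tx": 0,"ty": 0,"tz": 0,"spin": 0}
  ]
}}

```text
time_s: 51.95
tool_pos: [445.4, 219.2, 65.3]
tcp_rot: [[0.132, 0.991, 0.001], [0.991, -0.132, 0.0], [0.0, 0.001, -1.0]]
ft_force: [-0.5, -0.3, 0.2]
grip_width: 34.9
finger_force: 0.0
```

>>> {"method": "servo_tool", "body": {
  "targets": [
    {"grip": 0.035,"tx": 0,"ty": 0,"tz": 0.02,"spin": 0},
    {"grip": 0.035,"tx": 0,"ty": 0,"tz": 0.025,"spin": 0},
    {"grip": 0.035,"tx": 0,"ty": 0,"tz": 0.025,"spin": 0},
    {"grip": 0.035,"tx": 0,"ty": 0,"tz": 0.025,"spin": 0},
    {"grip": 0.035,"tx": 0,"ty": 0,"tz": 0.025,"spin": 0}
  ]
}}

```text
time_s: 52.45
tool_pos: [445.2, 218.9, 186.3]
tcp_rot: [[0.132, 0.991, 0.0], [0.991, -0.132, 0.0], [0.0, 0.0, -1.0]]
ft_force: [-0.3, 0.7, 1.0]
grip_width: 34.7
finger_force: 0.0
```

>>> {"method": "servo_tool", "body": {
  "targets": [
    {"grip": 0.035,"tx": 0,"ty": -0.03,"tz": 0,"spin": 0.1397},
    {"grip": 0.035,"tx": 0,"ty": -0.03,"tz": 0,"spin": 0.1397},
    {"grip": 0.035,"tx": 0,"ty": -0.03,"tz": 0,"spin": 0.1397},
    {"grip": 0.035,"tx": 0,"ty": -0.03,"tz": 0,"spin": 0.1397},
    {"grip": 0.035,"tx": 0,"ty": -0.03,"tz": 0,"spin": 0.1397}
  ]
}}

```text
time_s: 52.95
tool_pos: [445.1, 67.8, 185.4]
tcp_rot: [[-0.541, 0.841, 0.001], [0.841, 0.541, 0.0], [-0.0, 0.0, -1.0]]
ft_force: [0.9, -0.8, -0.3]
grip_width: 34.6
finger_force: 0.0
```

>>> {"method": "servo_tool", "body": {
  "targets": [
    {"grip": 0.035,"tx": 0,"ty": -0.03,"tz": 0,"spin": 0.1397},
    {"grip": 0.035,"tx": 0,"ty": -0.03,"tz": 0,"spin": 0.1397},
    {"grip": 0.035,"tx": 0,"ty": -0.03,"tz": 0,"spin": 0.1397},
    {"grip": 0.035,"tx": 0,"ty": -0.03,"tz": 0,"spin": 0.1397},
    {"grip": 0.035,"tx": 0,"ty": -0.03,"tz": 0,"spin": 0.1397}
  ]
}}

```text
time_s: 53.45
tool_pos: [445.1, -82.4, 185.3]
tcp_rot: [[-0.955, 0.296, 0.0], [0.296, 0.955, -0.0], [-0.0, 0.0, -1.0]]
ft_force: [-0.2, -0.1, 0.3]
grip_width: 35.3
finger_force: 0.0
```

Run:
```python
from h import *
a=read_camera("top")[150:250,230:350]; b=read_camera("scene")[150:210,310:382]
cv2.imwrite("pics/d1.png",np.hstack([cv2.resize(a,(480,400),interpolation=2),cv2.resize(b,(320,267),interpolation=2)[:,:] if 0 else cv2.copyMakeBorder(cv2.resize(b,(320,267),interpolation=2),0,133,0,0,0)]))
pp("top",["dial_grip","door_bar"]);pp("scene",["dial_grip","door_bar"])
s=telemetry.get_state(); print(s["tool_pos"],s["joint_pos"])
```

```text
top dial_grip [([534, 15, 76], 0.43), ([702, -382, -1], 0.34)]
top door_bar [([442, 223, 93], 0.67)]
scene dial_grip [([534, 13, 70], 0.52)]
scene door_bar [([443, 218, 96], 0.56)]
[444.94213467 -80.5517963  185.21329276] [-2.05523701e-01  2.38626442e-01  2.03740174e+00  2.05928484e-04
  8.65824354e-01 -1.46913619e+00]
```

View pics/d1.png

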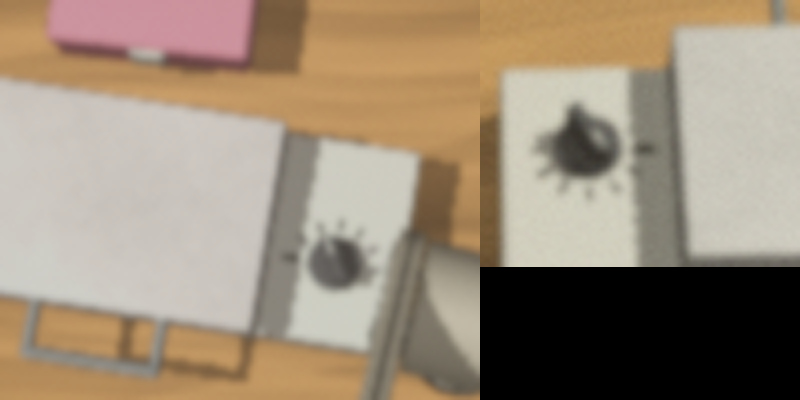

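The pointer is still at tick 2, with the dial centre at top crop (336,262) and the handle back down at (90,345). I'm going to the dial.

>>> {"method": "servo_tool", "body": {
  "targets": [
    {"grip": 0.035,"tx": 0.018,"ty": 0.019,"tz": 0,"spin": 0.1397},
    {"grip": 0.035,"tx": 0.018,"ty": 0.019,"tz": 0,"spin": 0.1397},
    {"grip": 0.035,"tx": 0.018,"ty": 0.019,"tz": 0,"spin": 0.1397},
    {"grip": 0.035,"tx": 0.018,"ty": 0.019,"tz": 0,"spin": 0.1397},
    {"grip": 0.035,"tx": 0.018,"ty": 0.019,"tz": 0,"spin": 0.1397}
  ],
  "force": 30
}}

```text
time_s: 54.25
tool_pos: [535.5, 16.1, 185.3]
tcp_rot: [[-0.921, -0.388, -0.0], [-0.388, 0.921, 0.0], [0.0, 0.0, -1.0]]
ft_force: [-0.4, -1.0, 0.1]
grip_width: 35.3
finger_force: 0.0
```

>>> {"method": "servo_tool", "body": {
  "targets": [
    {"grip": 0.035,"tx": 0,"ty": 0,"tz": -0.02,"spin": 0},
    {"grip": 0.035,"tx": 0,"ty": 0,"tz": -0.02,"spin": 0},
    {"grip": 0.035,"tx": 0,"ty": 0,"tz": -0.02,"spin": 0},
    {"grip": 0.035,"tx": 0,"ty": 0,"tz": 0,"spin": 0},
    {"grip": 0.035,"tx": 0,"ty": 0,"tz": 0,"spin": 0}
  ]
}}

```text
time_s: 54.75
tool_pos: [534.8, 14.8, 125.4]
tcp_rot: [[-0.924, -0.383, -0.001], [-0.383, 0.924, 0.0], [0.001, 0.0, -1.0]]
ft_force: [0.3, 0.7, 0.4]
grip_width: 35.0
finger_force: 0.0
```

Run:
```python
from h import *
save("scene","d2.png",(305,110,385,190),6)
s=telemetry.get_state(); print(s["tool_pos"],s["joint_pos"],np.arctan2(s["tcp_rot"][1,1],s["tcp_rot"][0,1])); print(proj("scene",s["tool_pos"]),proj("scene",[535,14,87]))
```

```text
[535.38585952  14.60151075 125.97957656] [ 5.03255470e-03  4.44221260e-01  1.89887359e+00  3.23876726e-05
  7.97840837e-01 -1.95890042e+00] 1.9639102924872456
[334.55825878 169.47534631] [333.98322773 176.78075871]
```

View pics/d2.png

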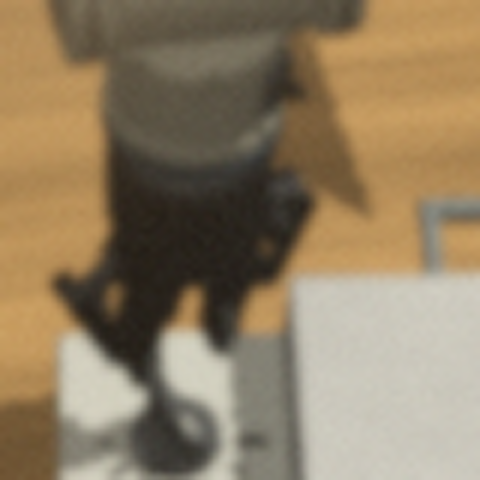

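The two fingertips (145,380 and 222,345) straddle the line of the bar, which runs (160,380) to (195,440). I'm lowering and gripping.

>>> {"method": "servo_tool", "body": {
  "targets": [
    {"grip": 0.035,"tx": 0,"ty": 0,"tz": -0.02,"spin": 0},
    {"grip": 0.035,"tx": 0,"ty": 0,"tz": -0.02,"spin": 0},
    {"grip": 0.035,"tx": 0,"ty": 0,"tz": -0.012,"spin": 0},
    {"grip": 0.035,"tx": 0,"ty": 0,"tz": -0.005,"spin": 0},
    {"grip": 0.035,"tx": 0,"ty": 0,"tz": 0,"spin": 0}
  ]
}}

```text
time_s: 55.3
tool_pos: [535.1, 14.1, 68.4]
tcp_rot: [[-0.924, -0.383, -0.0], [-0.383, 0.924, 0.0], [0.0, 0.0, -1.0]]
ft_force: [-0.5, 0.6, -0.6]
grip_width: 35.2
finger_force: 0.0
```

>>> {"method": "servo_tool", "body": {
  "targets": [
    {"grip": 0.025,"tx": 0,"ty": 0,"tz": 0,"spin": 0},
    {"grip": 0.018,"tx": 0,"ty": 0,"tz": 0,"spin": 0},
    {"grip": 0.006,"tx": 0,"ty": 0,"tz": 0,"spin": 0},
    {"grip": 0.006,"tx": 0,"ty": 0,"tz": 0,"spin": 0},
    {"grip": 0.006,"tx": 0,"ty": 0,"tz": 0,"spin": 0}
  ]
}}

```text
time_s: 55.8
tool_pos: [535.5, 14.1, 69.1]
tcp_rot: [[-0.924, -0.383, 0.001], [-0.383, 0.924, 0.0], [-0.001, -0.0, -1.0]]
ft_force: [-2.1, 0.6, 7.0]
grip_width: 10.1
finger_force: 33.1
```

Run:
```python
from h import *
s=telemetry.get_state(); print(s["tool_pos"],s["ft_force"],s["wrist_torque"],s["grip_width"],s["finger_force"],np.arctan2(s["tcp_rot"][1,1],s["tcp_rot"][0,1]))
```

```text
[535.49975182  14.13546548  69.1241514 ] [-2.08087485  0.62323451  7.03682643] [0.23839625 0.17115692 0.00201308] 10.143023019538406 33.13240885734558 1.9633661280356098
```

>>> {"method": "servo_tool", "body": {
  "targets": [
    {"grip": 0.006,"tx": 0,"ty": 0,"tz": 0.001,"spin": -0.1},
    {"grip": 0.006,"tx": 0,"ty": 0,"tz": 0,"spin": -0.1},
    {"grip": 0.006,"tx": 0,"ty": 0,"tz": 0,"spin": -0.1},
    {"grip": 0.006,"tx": 0,"ty": 0,"tz": 0,"spin": -0.1},
    {"grip": 0.006,"tx": 0,"ty": 0,"tz": 0,"spin": -0.1}
  ]
}}

```text
time_s: 56.3
tool_pos: [535.4, 14.5, 69.2]
tcp_rot: [[-0.994, 0.111, 0.001], [0.111, 0.994, 0.001], [-0.001, 0.001, -1.0]]
ft_force: [1.2, 4.4, -4.0]
grip_width: 10.1
finger_force: 31.8
```

>>> {"method": "servo_tool", "body": {
  "targets": [
    {"grip": 0.006,"tx": 0,"ty": 0,"tz": 0,"spin": -0.1},
    {"grip": 0.006,"tx": 0,"ty": 0,"tz": 0,"spin": -0.1},
    {"grip": 0.006,"tx": 0,"ty": 0,"tz": 0,"spin": -0.1},
    {"grip": 0.006,"tx": 0,"ty": 0,"tz": 0,"spin": -0.1},
    {"grip": 0.006,"tx": 0,"ty": 0,"tz": 0,"spin": -0.1}
  ]
}}

```text
time_s: 56.8
tool_pos: [535.5, 14.8, 69.2]
tcp_rot: [[-0.819, 0.574, 0.001], [0.574, 0.819, 0.001], [-0.0, 0.001, -1.0]]
ft_force: [3.0, 6.1, -4.0]
grip_width: 9.9
finger_force: 31.7
```

>>> {"method": "servo_tool", "body": {
  "targets": [
    {"grip": 0.006,"tx": 0,"ty": 0,"tz": 0,"spin": -0.12},
    {"grip": 0.006,"tx": 0,"ty": 0,"tz": 0,"spin": -0.12},
    {"grip": 0.006,"tx": 0,"ty": 0,"tz": 0,"spin": -0.12},
    {"grip": 0.006,"tx": 0,"ty": 0,"tz": 0,"spin": -0.12},
    {"grip": 0.006,"tx": 0,"ty": 0,"tz": 0,"spin": -0.091}
  ]
}}

```text
time_s: 57.3
tool_pos: [535.8, 15.1, 69.2]
tcp_rot: [[-0.378, 0.926, 0.002], [0.926, 0.378, 0.001], [0.001, 0.002, -1.0]]
ft_force: [3.1, 7.5, -6.5]
grip_width: 10.1
finger_force: 31.5
```

>>> {"method": "servo_tool", "body": {
  "targets": [
    {"grip": 0.006,"tx": 0,"ty": 0,"tz": 0,"spin": 0},
    {"grip": 0.006,"tx": 0,"ty": 0,"tz": 0,"spin": 0},
    {"grip": 0.006,"tx": 0,"ty": 0,"tz": 0,"spin": 0},
    {"grip": 0.006,"tx": 0,"ty": 0,"tz": 0,"spin": 0},
    {"grip": 0.006,"tx": 0,"ty": 0,"tz": 0,"spin": 0}
  ]
}}

```text
time_s: 57.8
tool_pos: [535.8, 15.1, 69.2]
tcp_rot: [[-0.382, 0.924, 0.002], [0.924, 0.382, 0.001], [0.001, 0.002, -1.0]]
ft_force: [3.5, 7.1, -5.2]
grip_width: 10.1
finger_force: 31.6
```

Run:
```python
from h import *
s=telemetry.get_state(); print(s["tool_pos"],s["ft_force"],s["wrist_torque"],s["grip_width"],s["finger_force"],np.arctan2(s["tcp_rot"][1,1],s["tcp_rot"][0,1]))
```

```text
[535.82126497  15.07860621  69.22632693] [ 3.45901723  7.1194279  -5.20098904] [ 1.17994983 -0.50339752 -0.05322766] 10.117445544053949 31.569535732269287 0.39203676719169167
```

>>> {"method": "servo_tool", "body": {
  "targets": [
    {"grip": 0.012,"tx": 0,"ty": 0,"tz": 0,"spin": 0},
    {"grip": 0.02,"tx": 0,"ty": 0,"tz": 0,"spin": 0},
    {"grip": 0.035,"tx": 0,"ty": 0,"tz": 0,"spin": 0},
    {"grip": 0.035,"tx": 0,"ty": 0,"tz": 0,"spin": 0},
    {"grip": 0.035,"tx": 0,"ty": 0,"tz": 0,"spin": 0}
  ]
}}

```text
time_s: 58.3
tool_pos: [534.9, 13.8, 69.4]
tcp_rot: [[-0.382, 0.924, -0.0], [0.924, 0.382, -0.0], [-0.0, -0.0, -1.0]]
ft_force: [-0.3, 0.0, 0.4]
grip_width: 35.1
finger_force: 0.0
```

>>> {"method": "servo_tool", "body": {
  "targets": [
    {"grip": 0.035,"tx": 0,"ty": 0,"tz": 0.02,"spin": 0},
    {"grip": 0.035,"tx": 0,"ty": 0,"tz": 0.03,"spin": 0},
    {"grip": 0.035,"tx": 0,"ty": 0,"tz": 0.03,"spin": 0},
    {"grip": 0.035,"tx": 0,"ty": 0,"tz": 0.03,"spin": 0},
    {"grip": 0.035,"tx": 0,"ty": 0,"tz": 0.03,"spin": 0}
  ]
}}

```text
time_s: 58.8
tool_pos: [534.7, 13.9, 210.5]
tcp_rot: [[-0.382, 0.924, -0.0], [0.924, 0.382, -0.0], [0.0, -0.0, -1.0]]
ft_force: [0.5, -0.1, -1.0]
grip_width: 34.9
finger_force: 0.0
```

>>> {"method": "servo_tool", "body": {
  "targets": [
    {"grip": 0.035,"tx": -0.015,"ty": -0.03,"tz": 0.01,"spin": 0},
    {"grip": 0.035,"tx": -0.015,"ty": -0.03,"tz": 0.01,"spin": 0},
    {"grip": 0.035,"tx": -0.015,"ty": -0.03,"tz": 0.01,"spin": 0},
    {"grip": 0.035,"tx": -0.015,"ty": -0.03,"tz": 0.01,"spin": 0},
    {"grip": 0.035,"tx": -0.015,"ty": -0.03,"tz": 0.01,"spin": 0}
  ]
}}

```text
time_s: 59.3
tool_pos: [459.1, -137.1, 259.8]
tcp_rot: [[-0.383, 0.924, 0.0], [0.924, 0.383, -0.0], [-0.0, 0.0, -1.0]]
ft_force: [1.6, 0.1, 0.9]
grip_width: 34.8
finger_force: 0.0
```

Run:
```python
from h import *
t=read_camera("top"); b=read_camera("scene")
full=cv2.resize(b,(480,300))
a=cv2.resize(t[190:240,290:340],(300,300),interpolation=2)
cv2.imwrite("pics/d3.png",np.hstack([a,full])); 
r=cv2.resize(b[160:205,310:355],(300,300),interpolation=2)
c=cv2.resize(t[150:270,200:460],(480,222)); c=cv2.copyMakeBorder(c,0,78,0,0,0)
cv2.imwrite("pics/d3.png",np.vstack([np.hstack([a,full]),np.hstack([r,c])]))
pp("scene",["door_bar","dial_grip","tin"]);print(telemetry.get_state()["time_s"])
```

```text
scene door_bar [([440, 217, 96], 0.69)]
scene dial_grip [([535, 15, 76], 0.67)]
scene tin []
59.55
```

View pics/d3.png

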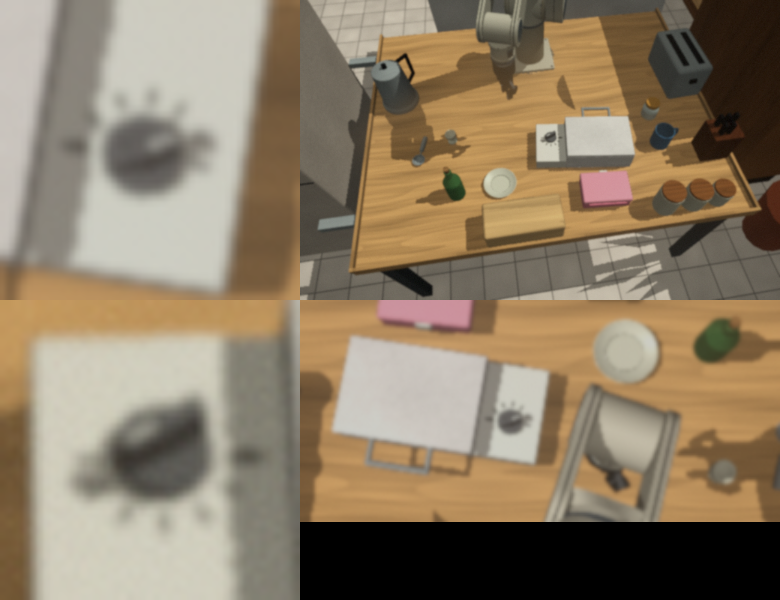

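The dial line points about 23° above right, which is tick 5 (150° clockwise from the off mark). The door is shut, no tins are left out, and nothing else has moved. I'm handing the job in.

```bash
python3 -c "
from h import *
print(ticket.sign_off())"
```

```text
the job is handed in; nothing more can be done
None
```

Job handed in: all five tins are flat in the chest, the door is shut, the load selector is on the fifth click, and nothing else on the shelf was moved.

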